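Fetch the ferrule from behind the tall fittings

ROBOT

A 6-joint arm with a two-finger parallel gripper is mounted at the origin on the work surface. World frame = base frame: x ahead of the robot, y to its left, z up, the work surface at z = 0. Lengths are in m, angles in rad, forces in N, time in s.
With the tool pointing down it reaches from about 0.35 to 0.85 m from the base axis. Payload 8.1 kg.
Tool frame: the origin (TCP) lies at the very end of the fingers, on their centre line; the grasp point (between the pads) lies 19 mm behind it (robot.pinch_z is the distance from the TCP to the grasp point, in m); x points along the fingers, z is the direction in which the jaws open and shut, and the axes are right-handed (so a half turn about x gives the same grasp; the last joint's range is limited). The gripper opens to 93 mm and grips with 3 to 60 N. Pads are 15 mm wide; open, the fingers measure 128 mm over their backs; the gripper's body (75 mm by 188 mm) begins 65 mm behind the grasp point.
Start: joints at [1.057, 0.13, 1.488, -0, 1.523, -0.085], TCP at [0.249, 0.546, 0.219] pointing down, gripper open.
Joint ranges: [-2.96, 2.96], [-0.89, 2.26], [0.02, 2.5], [-1.34, 4.48], [0, 2.73], [-2.66, 2.66]. Speed limits (rad/s): [2.39, 2.39, 2.79, 3.14, 3.14, 3.14].

INTERFACE

Orientations are given as a rotation vector (axis times angle).
In Python, from plant import robot, optics, ticket gives the robot as it stands.
- The arm moves only by the tool jog_arm, never from a script. Its argument "targets" is a list of rows, each a list of 7 numbers: the shift along the tool's x, y, z in cm, then the turn, a rotation vector about the tool's x, y, z in degrees, then the closure, from 0 (fully open) to 1 (shut). In form: [[dx, dy, dz, ax, ay, az, grip], ...]. A call has 1 to 5 rows; each row is the pose to reach, as a shift and turn from the pose measured when the call began, along the tool's axes at that moment; what a row does not reach only later rows make up. A row lasts 1/8 s, in which the tool goes at most 62.5 mm and 10.7 degrees, less where a joint would pass 70% of its speed; a pose out of reach is approached as far as the arm can. A call with a gripper value outside its range is refused whole. The fingers move at their own pace and stop on an object; "squeeze" is the grip in N (left out, the last holds). Time passes only in rows, so rows that repeat a pose let the fingers close. It gives the time, the measured TCP pose, the force and the opening at its end, in the units of the state.
- robot.read_state(): the state, without advancing time (a new reading comes with each control period).
- optics.read_camera(name): name is "scene" or "top" or "wrist"; returns a dict with "frame" (480x640x3 uint8, red, green, blue), "vertical_fov" (degrees; the focal length in pixels is half the picture's height over the tangent of half this angle, whatever the lens; pixels are square), "cx", "cy" (the principal point, pixels), "k1" (the pictures are not rectified: a ray, as slopes to the right and down, at radius r is drawn at 1 + k1 r^2 times it, then the intrinsics apply), "R" (3x3) and "t" (3): a world point X has camera coordinates R X + t. Camera axes: x right, y down, z forward; pixel columns grow to the right and rows downward; lengths in m; the calibration is good to about 2 mm. A picture is of the moment at which its call begins. There is no depth.
- ticket.close_job(): hands the job in, once; it reports no verdict.
The state is a dict: "t": time; "q": joint angles; "dq": joint speeds; "joint_torque": joint torques, N m; "tool_pos": TCP position; "orientation": TCP orientation; "force": force on the tool from outside, world axes, zero at the start; "wrist_torque": the same for the moment, N m; "opening": finger opening in m.
Only numpy, scipy, OpenCV 4.12 (cv2) and the standard library are available. Lean on these libraries where they do the work, as an engineer would, in place of code of your own. Each camera call takes 0.05 s, during which the arm holds its last target.

TASK

The next hose end needs the short open sleeve (the ferrule) that stands in the back row of the stock tray. First set the three tall fittings of the front row upright on the side tray, all three, then fetch the ferrule and set it down over the pin of the assembly stand so that it sits on the boss, and only then put each tall fitting back upright on the very spot where it stood. Leave the two other low fittings in the stock tray where they are, and tip nothing over.

Things in the scene. Friction and masses are not known exactly. Their poses are not given: they have to be found in the camera images.
- stem: Tall slim straight steel hose stem, 95 mm high: hexagon foot 44 mm over corners, 24 mm high, then a plain round shank 30 mm in diameter up to the flat top. Loose, about 0.3 kg. Origin: centre of the underside, z up along the shank. Starts upright in the front row (robot side) of the stock tray, at the left, middle or right place. Grip the shank 60 to 80 mm above the underside.
- tee: Steel tee, 86 mm high, loose, about 0.32 kg: hexagon foot 44 mm over corners, 24 mm high; round stem 26 mm in diameter; on top a level cross-bar 28 mm in diameter, 56 mm long, axis 72 mm above the underside, along the tee's x. Origin: centre of the underside, z up. Starts in the front row, bar roughly front to back. Grip the bar's middle across (along the tee's y), 66 to 74 mm up.
- coupler: Thick round steel quick coupler, 85 mm high, loose, about 0.36 kg: foot 42 mm in diameter and 40 mm high, a narrow groove, then a sleeve 40 mm in diameter from 48 mm up to the flat top at 85 mm. Origin: centre of the underside, z up. Starts upright in the front row of the stock tray. Grip the sleeve about 66 mm above the underside.
- ferrule: The wanted ferrule: a short plain steel sleeve, open right through, 46 mm outside diameter, 34 mm bore, 45 mm high, the only fitting with a wide open bore. Loose, about 0.2 kg. Origin: centre of the underside, z along the bore. Starts upright in the back row (far side from the robot) of the stock tray, at the left, middle or right place.
- hex_plug: Low steel plug that stays where it is: hexagon foot 44 mm over corners, 18 mm high, with a round head 26 mm in diameter on it, 34 mm high in all. Loose, in the back row. Origin: centre of the underside.
- cap: Low round domed steel cap that stays where it is: 44 mm in diameter at the foot, rounded to a narrow top, 30 mm high. Loose, in the back row. Origin: centre of the underside.
- stock_tray: Dark grey tray fixed to the bench, 160 mm (its x, front to back) by 310 mm (its y), rim 14 mm high, walls and floor 5 mm thick: things in it stand 5 mm above the bench. The tall fittings stand in a row about 33 mm before its centre line (-x, robot side), the low ones about 30 mm behind it (+x), places about 85 mm apart in y. Origin: centre of the underside, on the bench.
- side_tray: The side area: plain plywood tray fixed to the bench, empty, 250 mm (its x) by 120 mm (its y), rim 14 mm high, walls and floor 5 mm thick: things in it stand 5 mm above the bench. Stands to the left or to the right of the stock tray, its length roughly along the robot's x. Origin: centre of the underside, on the bench.
- stand: Assembly stand fixed to the bench on the other side of the stock tray: dark square plate 110 mm wide, 8 mm thick; on it a round steel boss 72 mm in diameter, top 30 mm above the bench; on that a centre pin 18 mm in diameter and 28 mm high, its upper 8 mm tapered. The ferrule goes over the pin, underside on the boss. Origin: centre of the underside, on the bench; z is the pin's axis.

How it is judged:
On the way, in this order (a step that is already met when the one before it is completed fails the run):
1. all three tall fittings stand upright and released on the side tray, the ferrule still untouched in the stock tray (x of stem in the frame of side_tray between -0.12 and 0.12 m and y of stem in the frame of side_tray between -0.055 and 0.055 m and z of stem in the frame of side_tray between 0.001 and 0.01 m and linear speed of each of stem, tee, coupler below 0.02 m/s and angle between each of stem, tee, coupler's own z axis and vertical below 0.12 rad and contact force between the fingers and stem below 0.3 N and x of tee in the frame of side_tray between -0.12 and 0.12 m and y of tee in the frame of side_tray between -0.055 and 0.055 m and z of tee in the frame of side_tray between 0.001 and 0.01 m and contact force between the fingers and tee below 0.3 N and x of coupler in the frame of side_tray between -0.12 and 0.12 m and y of coupler in the frame of side_tray between -0.055 and 0.055 m and z of coupler in the frame of side_tray between 0.001 and 0.01 m and contact force between the fingers and coupler below 0.3 N and distance of ferrule from where it was at the start of the episode below 0.02 m), for 0.2 s.
2. the ferrule sits over the stand's pin on the boss, released, while the three tall fittings still stand on the side tray (horizontal distance between ferrule and stand below 0.01 m and z of ferrule in the frame of stand between 0.027 and 0.034 m and linear speed of each of ferrule, stem, tee, coupler below 0.02 m/s and angle between each of ferrule, stem, tee, coupler's own z axis and vertical below 0.12 rad and contact force between the fingers and ferrule below 0.3 N and x of stem in the frame of side_tray between -0.12 and 0.12 m and y of stem in the frame of side_tray between -0.055 and 0.055 m and z of stem in the frame of side_tray between 0.001 and 0.01 m and contact force between the fingers and stem below 0.3 N and x of tee in the frame of side_tray between -0.12 and 0.12 m and y of tee in the frame of side_tray between -0.055 and 0.055 m and z of tee in the frame of side_tray between 0.001 and 0.01 m and contact force between the fingers and tee below 0.3 N and x of coupler in the frame of side_tray between -0.12 and 0.12 m and y of coupler in the frame of side_tray between -0.055 and 0.055 m and z of coupler in the frame of side_tray between 0.001 and 0.01 m and contact force between the fingers and coupler below 0.3 N), for 0.2 s.
At the end, for the whole second after the job is handed in: Ferrule upright over the pin (within 10 mm of its axis), underside on the boss (27 to 34 mm above the bench); stem, tee and coupler upright within 15 mm of their starting spots, at any yaw; hex plug and cap within 15 mm of theirs; all released and at rest (horizontal distance between ferrule and stand below 0.01 m and z of ferrule in the frame of stand between 0.027 and 0.034 m and linear speed of each of ferrule, stem, tee, coupler below 0.02 m/s and angle between each of ferrule, stem, tee, coupler's own z axis and vertical below 0.12 rad and contact force between the fingers and ferrule below 0.3 N and distance of each of stem, tee, coupler, hex_plug, cap from where it was at the start of the episode below 0.015 m and contact force between the fingers and stem below 0.3 N and contact force between the fingers and tee below 0.3 N and contact force between the fingers and coupler below 0.3 N); the robot touches nothing.
It fails at once if a low fitting that should stay is pushed away or tipped (distance of any of hex_plug, cap from where it was at the start of the episode above 0.02 m or angle between any of hex_plug, cap's own z axis and vertical above 0.5 rad).
It fails at once if a tall fitting or the ferrule is tipped over (angle between any of stem, tee, coupler, ferrule's own z axis and vertical above 0.7 rad).
It also fails if it takes over 115 s, if anything falls off the work surface, if the arm or the gripper's body presses on something with over 40 N, if the wrist force passes 120 N, or if a joint passes its speed limit or range.

## Working session

There is one attempt and no reset: what is moved stays moved. The work goes in short steps, Python scripts to look and compute and a tool call to move; the robot and the scene stay as the last step left them, time stands still between calls to the robot, and variables do not carry over. Pictures are saved under pics/ and viewed, and the job is handed in when it is done.

Besides the shell and the picture viewer there is one more tool, called after "Call:" by a JSON object that holds its "method" and its "body". jog_arm: Moves the arm, as the interface text tells. Its arguments: {"type":"object","properties":{"targets":{"type":"array"},"squeeze":{"type":"number"}},"required":["targets"]}

```bash
ls; mkdir -p pics; python3 - <<'E'
from plant import robot, optics
import cv2
print(robot.read_state(), robot.pinch_z)
for n in ("scene","top","wrist"):
    d=optics.read_camera(n)
    cv2.imwrite(f"pics/{n}0.png",d["frame"][:,:,::-1])
    print(n,{k:v for k,v in d.items() if k!="frame"})
E
```

```text
pics
{'t': 0.0, 'q': array([ 1.05658394e+00,  1.31162015e-01,  1.48928731e+00,  5.14256949e-06,
        1.52297847e+00, -8.54247470e-02]), 'dq': array([-0.00093756, -0.00119104,  0.0009195 , -0.0016657 ,  0.00117564,
       -0.00021163]), 'joint_torque': array([-1.41280170e-04, -5.59837174e+01, -4.91767609e+01,  7.68450857e-02,
        3.48183629e-02, -1.50522651e-04]), 'tool_pos': array([0.24917206, 0.54518975, 0.21758252]), 'orientation': array([-0.88873109,  1.38372975,  0.88733128]), 'force': array([-0.4646626 ,  0.75820535, -0.60433816]), 'wrist_torque': array([ 0.02767221, -0.03050882, -0.03194944]), 'opening': 0.09312451760433631} 0.0188
scene {'vertical_fov': 50.80190518855674, 'cx': 320.49027270627647, 'cy': 235.48462285257673, 'k1': 0.01779218280177811, 'R': array([[ 0.487624  ,  0.87296472,  0.01246725],
       [ 0.71592975, -0.39165247, -0.57797313],
       [-0.49966732,  0.29075924, -0.81596056]]), 't': array([-0.26983834, -0.3428618 ,  1.18462567])}
top {'vertical_fov': 53.51497519160196, 'cx': 320.26318159144284, 'cy': 239.62858306808158, 'k1': -0.08983656660124138, 'R': array([[-0.00397248, -0.99961145,  0.02758921],
       [-0.99821288,  0.00231884, -0.05971316],
       [ 0.05962598, -0.02777712, -0.99783424]]), 't': array([-0.01555618,  0.53864036,  1.06815662])}
wrist {'vertical_fov': 62.17801991284943, 'cx': 316.2270222111006, 'cy': 240.8469417400102, 'k1': -0.09040132516471554, 'R': array([[ 0.41703456,  0.90888874, -0.00185338],
       [ 0.88321427, -0.40477113,  0.23683939],
       [ 0.21451045, -0.10040715, -0.97154705]]), 't': array([-0.59868604, -0.02685416,  0.38904088])}
```

View pics/top0.png

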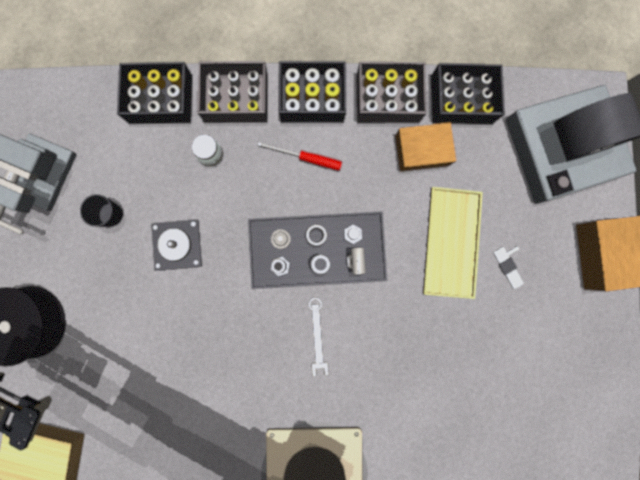

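View pics/scene0.png

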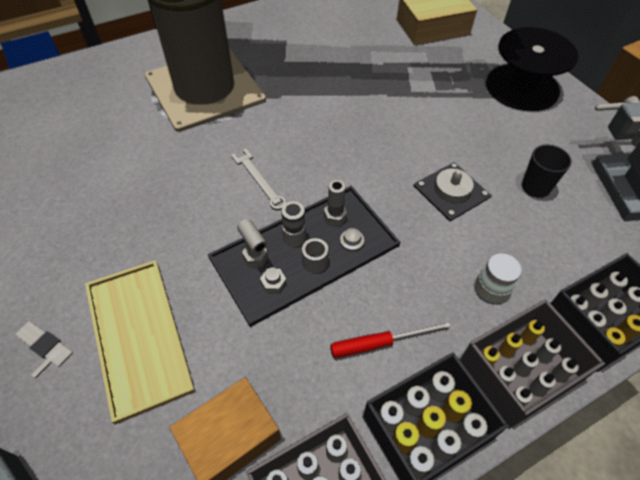

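View pics/wrist0.png

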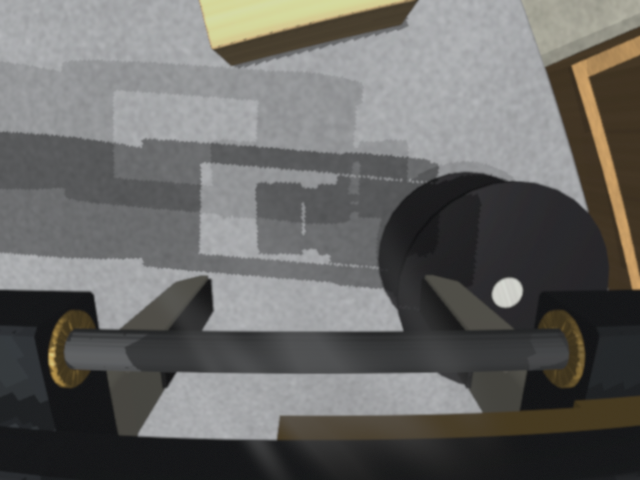

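```bash
cat > h.py <<'E'
import numpy as np, cv2
from plant import robot, optics
from scipy.spatial.transform import Rotation as Ro
def cam(n):
    d=optics.read_camera(n); f=240/np.tan(np.radians(d["vertical_fov"]/2))
    d["K"]=np.array([[f,0,d["cx"]],[0,f,d["cy"]],[0,0,1]]); d["D"]=np.array([d["k1"],0,0,0,0.]); return d
def proj(d,X):
    p,_=cv2.projectPoints(np.atleast_2d(np.asarray(X,float)),cv2.Rodrigues(d["R"])[0],d["t"],d["K"],d["D"]); return p[:,0]
def ray(d,u,v):
    n=cv2.undistortPoints(np.array([[[u,v]]],float),d["K"],d["D"])[0,0]
    return -d["R"].T@d["t"], d["R"].T@np.array([n[0],n[1],1])
def atz(d,u,v,z):
    o,r=ray(d,u,v); return o+r*(z-o[2])/r[2]
def crop(d,x0,y0,w,h,s,name):
    im=cv2.resize(d["frame"][y0:y0+h,x0:x0+w,::-1],None,fx=s,fy=s,interpolation=cv2.INTER_CUBIC)
    for i in range(0,w,10):
        L=12 if i%50==0 else 5; cv2.line(im,(i*s,0),(i*s,L),(0,255,255),1)
        if i%20==0: cv2.putText(im,str(x0+i),(i*s,22),0,.35,(0,255,255),1)
    for i in range(0,h,10):
        cv2.line(im,(0,i*s),(6,i*s),(0,255,255),1); cv2.putText(im,str(y0+i),(8,i*s+4),0,.35,(0,255,255),1)
    cv2.imwrite("pics/"+name,im)
E
python3 - <<'E'
from h import *
d=cam("top"); crop(d,240,200,160,100,5,"t1.png"); crop(d,140,180,80,100,5,"t1b.png");crop(d,410,180,90,120,5,"t1c.png")
d=cam("scene"); crop(d,200,165,210,160,3,"s1.png")
E
```

```text
(no output)
```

View pics/t1.png

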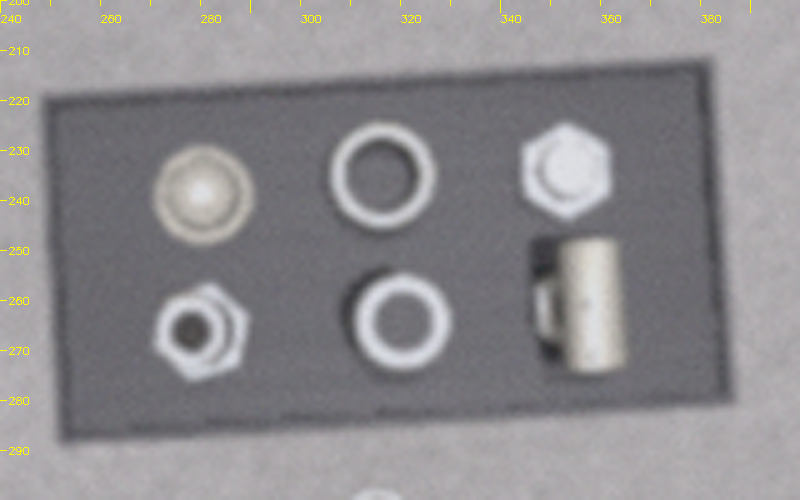

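View pics/t1b.png

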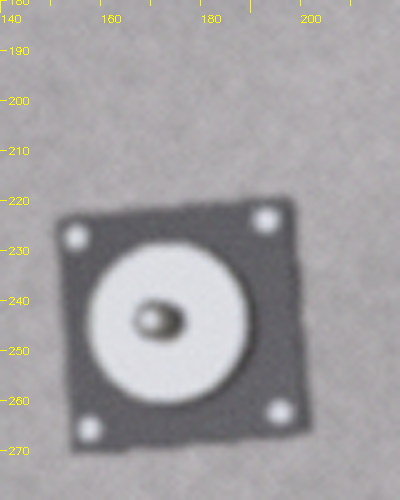

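View pics/t1c.png

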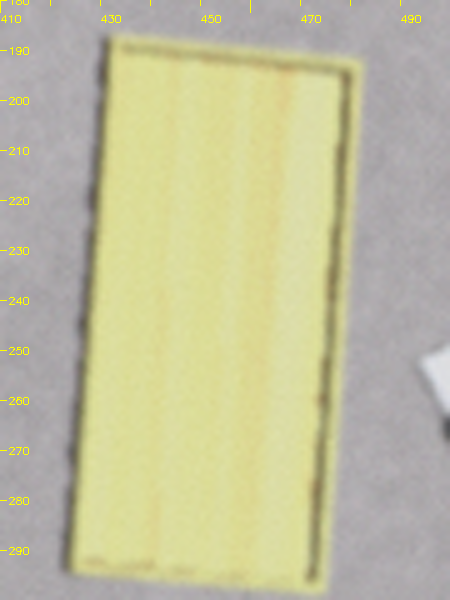

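View pics/s1.png

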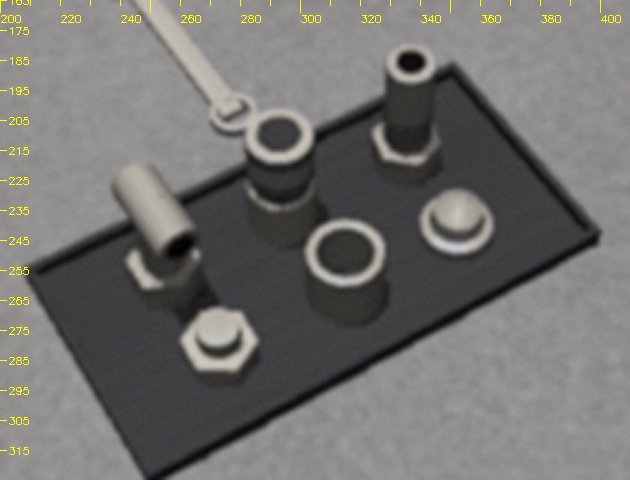

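```bash
cat > m.py <<'E'
from h import *
dt=cam("top"); ds=cam("scene")
c=lambda x0,y0,s:(lambda u,v:(x0+(u+.5)/s-.5,y0+(v+.5)/s-.5))
T=c(240,200,5);S=c(200,165,3);B=c(140,180,5);C=c(410,180,5)
def tri(a,b):
    o1,r1=ray(dt,*a);o2,r2=ray(ds,*b);s=np.linalg.lstsq(np.c_[r1,-r2],o2-o1,rcond=None)[0]
    p,q=o1+r1*s[0],o2+r2*s[1];return (p+q)/2,np.linalg.norm(p-q)
for n,t,s,z in [("stem",T(191,331),S(410,65),.1),("coupler",T(403,321),S(279,137),.09),("ferrule",T(383,175),S(345,253),.05),("tee",T(594,305),S(155,207),.077)]:
    print(n,"top",atz(dt,*t,z).round(4),"scene",atz(ds,*s,z).round(4),"tri",*[x.round(4) for x in tri(t,s)])
for n,t,z in [("boss",B(168,322),.03),("cap",T(201,192),.035),("hexplug",T(569,167),.039)]+[("st%d"%i,T(*p),.014) for i,p in enumerate([(45,97),(710,60),(733,403),(62,440)])]+[("sd%d"%i,C(*p),.014) for i,p in enumerate([(108,37),(362,62),(325,590),(70,572)])]:
    print(n,atz(dt,*t,z).round(4))
print("teeaxis",(atz(dt,*T(592,238),.09)-atz(dt,*T(597,372),.09)).round(4))
E
python3 m.py
```

```text
stem top [0.4789 0.0742 0.1   ] scene [0.4789 0.072  0.1   ] tri [0.4785 0.0734 0.0989] 0.002
coupler top [ 0.4829 -0.0149  0.09  ] scene [ 0.4825 -0.0163  0.09  ] tri [ 0.4826 -0.0155  0.0897] 0.0014
ferrule top [ 0.5477 -0.0074  0.05  ] scene [ 0.547  -0.0086  0.05  ] tri [ 0.5474 -0.008   0.0501] 0.0014
tee top [ 0.4896 -0.0975  0.077 ] scene [ 0.4843 -0.096   0.077 ] tri [ 0.4893 -0.0971  0.0839] 0.0008
boss [0.5287 0.314  0.03  ]
cap [0.5413 0.0737 0.035 ]
hexplug [ 0.5519 -0.0909  0.039 ]
st0 [0.5863 0.1463 0.014 ]
st1 [ 0.6031 -0.1589  0.014 ]
st2 [ 0.4455 -0.1677  0.014 ]
st3 [0.4302 0.1379 0.014 ]
sd0 [ 0.6608 -0.2761  0.014 ]
sd1 [ 0.6498 -0.3974  0.014 ]
sd2 [ 0.4036 -0.3738  0.014 ]
sd3 [ 0.4132 -0.2539  0.014 ]
teeaxis [0.0569 0.0017 0.    ]
```

```bash
cat >> h.py <<'E'
def go(x,y,z,jaw):
    """TCP target; jaw = direction angle (deg) of the tool z axis; prints shift cm / turn deg"""
    s=robot.read_state(); R=Ro.from_rotvec(s["orientation"]).as_matrix()
    best=None
    for j in (jaw,jaw+180):
        a=np.radians(j); X=np.array([0,0,-1.]);Z=np.array([np.cos(a),np.sin(a),0]);G=np.c_[X,np.cross(Z,X),Z]
        v=Ro.from_matrix(R.T@G).as_rotvec(degrees=True)
        if best is None or abs(v).max()<abs(best).max(): best=v
    sh=R.T@(np.array([x,y,z])-s["tool_pos"])*100
    print("t %.2f pos"%s["t"],s["tool_pos"].round(4),"open %.4f"%s["opening"],"F",s["force"].round(1),"q6 %.2f"%s["q"][5]); print("shift",sh.round(2),"turn",best.round(1),"jawnow %.1f"%np.degrees(np.arctan2(R[1,2],R[0,2])),"xaxis",R[:,0].round(3))
E
python3 -c "
from h import *
go(.4885,-.0975,.19,92)
print(Ro.from_rotvec(robot.read_state()['orientation']).as_matrix().round(3))"
```

```text
t 0.35 pos [0.2494 0.5456 0.2184] open 0.0933 F [-0.3 -0.1  0.3] q6 -0.09
shift [  2.86 -48.49 -48.54] turn [-26.6  -0.   -0. ] jawnow 65.4 xaxis [-0. -0. -1.]
[[-0.    -0.909  0.416]
 [-0.     0.416  0.909]
 [-1.     0.    -0.   ]]
```

Call:
{"method": "jog_arm", "body": {"targets": [[2.9, -48.5, -48.5, -26.6, 0, 0, 0], [2.9, -48.5, -48.5, -26.6, 0, 0, 0], [2.9, -48.5, -48.5, -26.6, 0, 0, 0], [2.9, -48.5, -48.5, -26.6, 0, 0, 0], [2.9, -48.5, -48.5, -26.6, 0, 0, 0.3]], "squeeze": 30}}

```text
t: 0.98
tool_pos: [0.3581, 0.2536, 0.2057]
orientation: [-1.236, 1.191, 1.235]
force: [1.0, -0.4, -0.3]
opening: 0.0868
```

```bash
python3 -c "
from h import *
go(.4885,-.0975,.19,92)"
```

```text
t 0.97 pos [0.3581 0.2536 0.2057] open 0.0868 F [ 1.  -0.4 -0.3] q6 -1.11
shift [  1.58 -11.77 -35.56] turn [ 0.1 -0.   0. ] jawnow 92.1 xaxis [ 0.001 -0.    -1.   ]
```

Call:
{"method": "jog_arm", "body": {"targets": [[1.6, -11.8, -35.6, 0, 0, 0, 0.3], [1.6, -11.8, -35.6, 0, 0, 0, 0.3], [1.6, -11.8, -35.6, 0, 0, 0, 0.3], [1.6, -11.8, -35.6, 0, 0, 0, 0.3], [1.6, -11.8, -35.6, 0, 0, 0, 0.3]]}}

```text
t: 1.6
tool_pos: [0.4668, -0.0395, 0.1928]
orientation: [-1.237, 1.191, 1.234]
force: [0.7, -0.3, 0.5]
opening: 0.0654
```

```bash
python3 -c "
from h import *
go(.4885,-.0975,.19,92)"
```

```text
t 1.60 pos [ 0.4668 -0.0395  0.1928] open 0.0654 F [ 0.7 -0.3  0.5] q6 -1.80
shift [ 0.29 -1.96 -5.87] turn [ 0.1 -0.   0.1] jawnow 92.1 xaxis [ 0.002 -0.    -1.   ]
```

Call:
{"method": "jog_arm", "body": {"targets": [[0.3, -2.0, -5.9, 0, 0, 0, 0.3], [0.3, -2.0, -5.9, 0, 0, 0, 0.3], [8.0, -2.0, -5.9, 0, 0, 0, 0.3], [8.0, -2.0, -5.9, 0, 0, 0, 0.3], [8.0, -2.0, -5.9, 0, 0, 0, 0.3]]}}

```text
t: 2.22
tool_pos: [0.4881, -0.0967, 0.1124]
orientation: [-1.235, 1.191, 1.237]
force: [-0.8, -0.3, -0.2]
opening: 0.0651
```

```bash
python3 -c "
from h import *
go(.4885,-.0975,.056,92)
d=cam('wrist');cv2.imwrite('pics/w2.png',d['frame'][:,:,::-1])
d=cam('scene');crop(d,180,140,210,160,3,'s2.png')"
```

```text
t 2.23 pos [ 0.4881 -0.0967  0.1124] open 0.0651 F [-0.8 -0.3 -0.2] q6 -1.91
shift [ 5.64 -0.04 -0.08] turn [ 0.1  0.1 -0. ] jawnow 92.1 xaxis [-0.001  0.001 -1.   ]
```

View pics/w2.png

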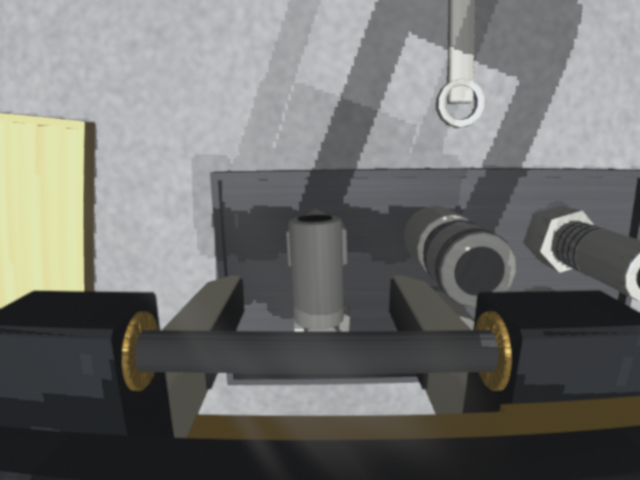

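View pics/s2.png

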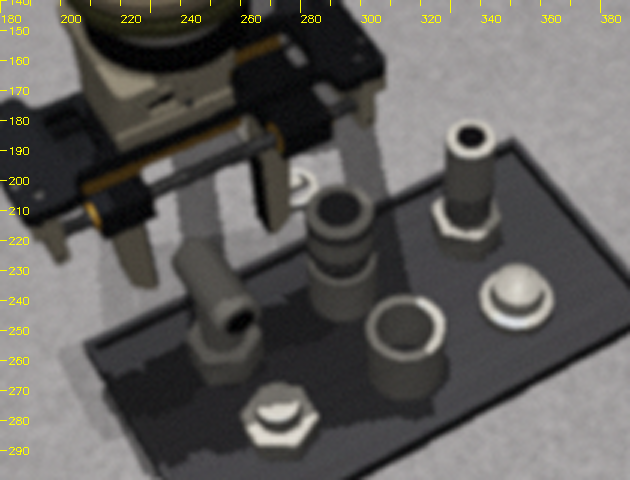

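The wrist view shows the bar at column 317, midway between the fingers (240 and 392). I'm descending.

Call:
{"method": "jog_arm", "body": {"targets": [[3.0, 0, -0.1, 0, 0, 0, 0.3], [5.6, 0, -0.1, 0, 0, 0, 0.3], [5.6, 0, -0.1, 0, 0, 0, 0.3], [5.6, 0, -0.1, 0, 0, 0, 0.5], [5.6, 0, -0.1, 0, 0, 0, 0.8]]}}

```text
t: 2.95
tool_pos: [0.492, -0.0989, 0.061]
orientation: [-1.241, 1.187, 1.23]
force: [-0.3, 0.8, -0.2]
opening: 0.0497
```

Call:
{"method": "jog_arm", "body": {"targets": [[0, 0, 0, 0, 0, 0, 0.85], [0, 0, 0, 0, 0, 0, 0.85], [0, 0, 0, 0, 0, 0, 0.85], [0, 0, 0, 0, 0, 0, 0.85]]}}

```text
t: 3.45
tool_pos: [0.4925, -0.0989, 0.0616]
orientation: [-1.242, 1.187, 1.229]
force: [0.4, 2.4, 4.9]
opening: 0.0276
```

```bash
python3 -c "
from h import *
go(.532,-.3255,.19,85)"
```

```text
t 3.45 pos [ 0.4925 -0.0989  0.0616] open 0.0276 F [0.4 2.4 4.9] q6 -1.91
shift [-12.76  -3.21 -22.82] turn [ 7.1 -0.1  0.5] jawnow 92.1 xaxis [ 0.008 -0.002 -1.   ]
```

Call:
{"method": "jog_arm", "body": {"targets": [[-2, 0, 0, 0, 0, 0, 0.9], [-6, 0, 0, 0, 0, 0, 0.9], [-12, 0, 0, 0, 0, 0, 0.9], [-12.8, 0, 0, 0, 0, 0, 0.9], [-12.8, 0, 0, 0, 0, 0, 0.9]]}}

```text
t: 4.08
tool_pos: [0.4912, -0.0987, 0.1888]
orientation: [-1.241, 1.187, 1.23]
force: [-0.6, 0.6, -4.4]
opening: 0.0276
```

```bash
python3 -c "
from h import *
go(.612,-.3325,.19,85)
d=cam('scene');crop(d,150,80,210,200,3,'s3.png')"
```

```text
t 4.08 pos [ 0.4912 -0.0987  0.1888] open 0.0276 F [-0.6  0.6 -4.4] q6 -1.91
shift [ 2.000e-02 -1.122e+01 -2.381e+01] turn [ 7.1 -0.1  0.5] jawnow 92.1 xaxis [ 0.008 -0.002 -1.   ]
```

View pics/s3.png

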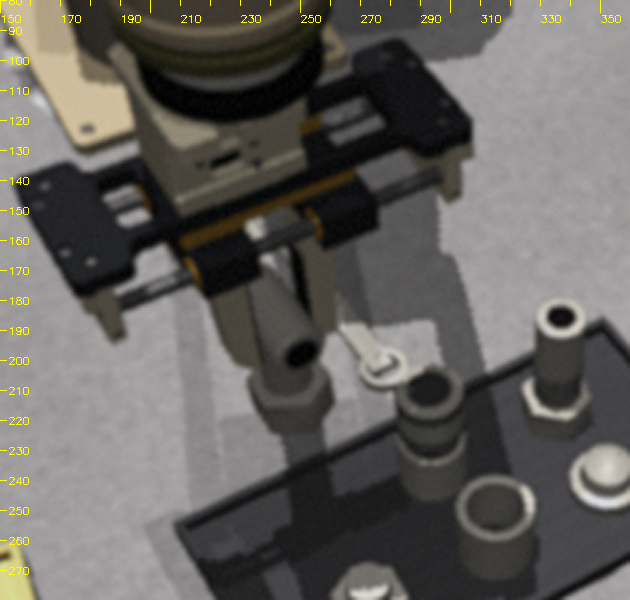

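The tee hangs upright between the fingers at (245,190). Next I move it over the side tray.

Call:
{"method": "jog_arm", "body": {"targets": [[0, -2.8, -6.0, 2, 0, 0, 0.9], [0, -5.6, -11.9, 4, 0, 0, 0.9], [0, -8.4, -17.9, 6, 0, 0.5, 0.9], [0, -11.2, -23.8, 7, 0, 0.5, 0.9], [0, -11.2, -23.8, 7, 0, 0.5, 0.9]]}}

```text
t: 4.75
tool_pos: [0.6094, -0.3347, 0.1817]
orientation: [-1.137, 1.256, 1.152]
force: [-0.7, 0.5, -4.4]
opening: 0.0271
```

```bash
python3 -c "
from h import *
go(.612,-.3325,.064,85)"
```

```text
t 4.75 pos [ 0.6094 -0.3347  0.1817] open 0.0271 F [-0.7  0.5 -4.4] q6 -2.06
shift [11.77 -0.36  0.22] turn [-0.1  0.1 -0.6] jawnow 84.9 xaxis [-0.01   0.003 -1.   ]
```

Call:
{"method": "jog_arm", "body": {"targets": [[4, -0.3, 0.2, 0, 0, -0.5, 0.9], [8, -0.3, 0.2, 0, 0, -0.5, 0.9], [10.8, -0.3, 0.2, 0, 0, -0.5, 0.9], [10.8, -0.3, 0.2, 0, 0, -0.5, 0.9], [10.8, -0.3, 0.2, 0, 0, -0.5, 0.9]]}}

```text
t: 5.38
tool_pos: [0.6115, -0.3324, 0.074]
orientation: [-1.141, 1.249, 1.146]
force: [0.8, -0.4, -3.7]
opening: 0.027
```

```bash
python3 -c "
from h import *
go(.612,-.3325,.063,85)"
```

```text
t 5.38 pos [ 0.6115 -0.3324  0.074 ] open 0.0270 F [ 0.8 -0.4 -3.7] q6 -2.05
shift [ 1.1  -0.06 -0.01] turn [-0.1  0.1 -0.1] jawnow 84.9 xaxis [-0.002  0.002 -1.   ]
```

Call:
{"method": "jog_arm", "body": {"targets": [[0.7, 0, 0, 0, 0, 0, 0.9], [1.2, 0, 0, 0, 0, 0, 0.9], [1.2, 0, 0, 0, 0, 0, 0.9], [1.2, 0, 0, 0, 0, 0, 0.9]]}}

```text
t: 5.88
tool_pos: [0.6115, -0.3324, 0.0622]
orientation: [-1.142, 1.249, 1.146]
force: [-1.1, 0.6, -2.6]
opening: 0.0273
```

Call:
{"method": "jog_arm", "body": {"targets": [[0.1, 0, 0, 0, 0, 0, 0.9], [0.15, 0, 0, 0, 0, 0, 0.9]]}}

```text
t: 6.12
tool_pos: [0.6123, -0.3325, 0.062]
orientation: [-1.143, 1.248, 1.145]
force: [-0.1, 3.2, 4.9]
opening: 0.0271
```

Call:
{"method": "jog_arm", "body": {"targets": [[0, 0, 0, 0, 0, 0, 0.3], [0, 0, 0, 0, 0, 0, 0.3], [0, 0, 0, 0, 0, 0, 0.3], [0, 0, 0, 0, 0, 0, 0.3]]}}

```text
t: 6.62
tool_pos: [0.6122, -0.3326, 0.0619]
orientation: [-1.143, 1.249, 1.145]
force: [0.0, -0.6, 0.7]
opening: 0.062
```

Call:
{"method": "jog_arm", "body": {"targets": [[-3, 0, 0, 0, 0, 0, 0.3], [-8, 0, 0, 0, 0, 0, 0.3], [-12.8, 0, 0, 0, 0, 0, 0.3], [-12.8, 0, 0, 0, 0, 0, 0.3]]}}

```text
t: 7.12
tool_pos: [0.6149, -0.3346, 0.1966]
orientation: [-1.151, 1.246, 1.136]
force: [1.4, -0.5, -0.5]
opening: 0.0651
```

```bash
python3 -c "
from h import *
go(.4835,-.0155,.19,92)
d=cam('top');crop(d,400,160,110,140,4,'t4.png')"
```

```text
t 7.12 pos [ 0.6149 -0.3346  0.1966] open 0.0651 F [ 1.4 -0.5 -0.5] q6 -2.05
shift [ 0.42 15.9  30.63] turn [-7.1 -0.2  0.5] jawnow 84.9 xaxis [ 0.008 -0.004 -1.   ]
```

View pics/t4.png

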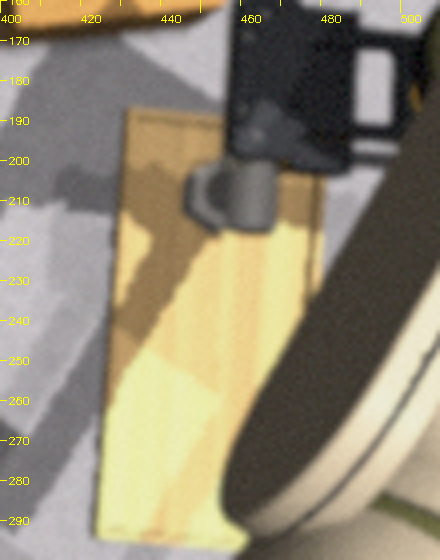

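Call:
{"method": "jog_arm", "body": {"targets": [[0.4, 3.2, 6.1, -2, 0, 0, 0.2], [0.4, 6.4, 12.2, -4, 0, 0, 0.2], [0.4, 9.6, 18.4, -6, 0, 0.5, 0.2], [0.4, 12.8, 24.5, -7, 0, 0.5, 0.2], [0.4, 15.9, 30.6, -7, 0, 0.5, 0.2]]}}

```text
t: 7.8
tool_pos: [0.4919, -0.0418, 0.1863]
orientation: [-1.231, 1.198, 1.239]
force: [0.8, 0.4, -0.1]
opening: 0.0742
```

```bash
python3 -c "
from h import *
go(.4828,-.0155,.110,92)"
```

```text
t 7.80 pos [ 0.4919 -0.0418  0.1863] open 0.0742 F [ 0.8  0.4 -0.1] q6 -1.79
shift [7.64 0.77 2.66] turn [-0.1 -0.  -0.4] jawnow 91.9 xaxis [-0.007 -0.001 -1.   ]
```

Call:
{"method": "jog_arm", "body": {"targets": [[0, 0.8, 2.7, 0, 0, -0.4, 0.2], [0, 0.8, 2.7, 0, 0, -0.4, 0.2], [4, 0.8, 2.7, 0, 0, -0.4, 0.2], [7.6, 0.8, 2.7, 0, 0, -0.4, 0.2], [7.6, 0.8, 2.7, 0, 0, -0.4, 0.2]]}}

```text
t: 8.43
tool_pos: [0.4795, -0.0156, 0.1065]
orientation: [-1.23, 1.199, 1.239]
force: [-0.0, 0.6, 0.4]
opening: 0.0745
```

```bash
python3 -c "
from h import *
go(.4828,-.0155,.052,92)
d=cam('wrist');cv2.imwrite('pics/w5.png',d['frame'][:,:,::-1]);go(.4828,-.0155,.052,92)"
```

```text
t 8.43 pos [ 0.4795 -0.0156  0.1065] open 0.0745 F [-0.   0.6  0.4] q6 -1.74
shift [ 5.45 -0.37 -0.  ] turn [-0.1  0.  -0.4] jawnow 91.9 xaxis [-0.007  0.    -1.   ]
t 8.47 pos [ 0.4812 -0.0157  0.1089] open 0.0745 F [0.3 0.2 0.4] q6 -1.74
shift [ 5.69 -0.18  0.02] turn [-0.1  0.  -0.2] jawnow 91.9 xaxis [-0.004 -0.    -1.   ]
```

View pics/w5.png

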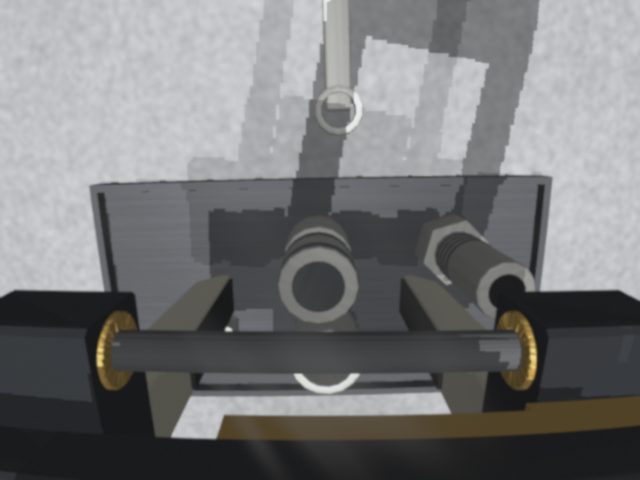

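The coupler (column 317) is centred between the fingers (232 and 401). I'm descending.

Call:
{"method": "jog_arm", "body": {"targets": [[3, -0.2, 0, 0, 0, -0.2, 0.2], [5.7, -0.2, 0, 0, 0, -0.2, 0.2], [5.7, -0.2, 0, 0, 0, -0.2, 0.2], [5.7, -0.2, 0, 0, 0, -0.2, 0.2], [5.7, -0.2, 0, 0, 0, -0.2, 0.2]]}}

```text
t: 9.1
tool_pos: [0.4845, -0.016, 0.0539]
orientation: [-1.235, 1.192, 1.231]
force: [0.0, 0.1, 0.0]
opening: 0.0742
```

Call:
{"method": "jog_arm", "body": {"targets": [[0, 0, 0, 0, 0, 0, 0.75], [0, 0, 0, 0, 0, 0, 0.75], [0, 0, 0, 0, 0, 0, 0.75], [0, 0, 0, 0, 0, 0, 0.75], [0, 0, 0, 0, 0, 0, 0.75]]}}

```text
t: 9.72
tool_pos: [0.4844, -0.0159, 0.0538]
orientation: [-1.235, 1.192, 1.231]
force: [0.2, 0.2, -0.3]
opening: 0.0396
```

Call:
{"method": "jog_arm", "body": {"targets": [[-2, 0, 0, 0, 0, 0, 0.8], [-7, 0, 0, 0, 0, 0, 0.8], [-13, 0, 0, 0, 0, 0, 0.8], [-13.4, 0, 0, 0, 0, 0, 0.8], [-13.4, 0, 0, 0, 0, 0, 0.8]]}}

```text
t: 10.35
tool_pos: [0.4838, -0.0158, 0.1871]
orientation: [-1.235, 1.192, 1.232]
force: [0.8, 0.4, -3.9]
opening: 0.0398
```

```bash
python3 -c "
from h import *
go(.532,-.3255,.19,85)
d=cam('scene');crop(d,150,80,210,200,3,'s5.png');go(.532,-.3255,.19,85)"
```

```text
t 10.35 pos [ 0.4838 -0.0158  0.1871] open 0.0398 F [ 0.8  0.4 -3.9] q6 -1.74
shift [ -0.27  -3.8  -31.11] turn [ 6.9 -0.   0.1] jawnow 91.9 xaxis [ 0.002 -0.    -1.   ]
t 10.40 pos [ 0.483  -0.0157  0.1859] open 0.0395 F [-0.3  0.3 -2.6] q6 -1.74
shift [ -0.41  -3.88 -31.12] turn [ 6.9  0.  -0. ] jawnow 91.9 xaxis [-0.  0. -1.]
```

View pics/s5.png

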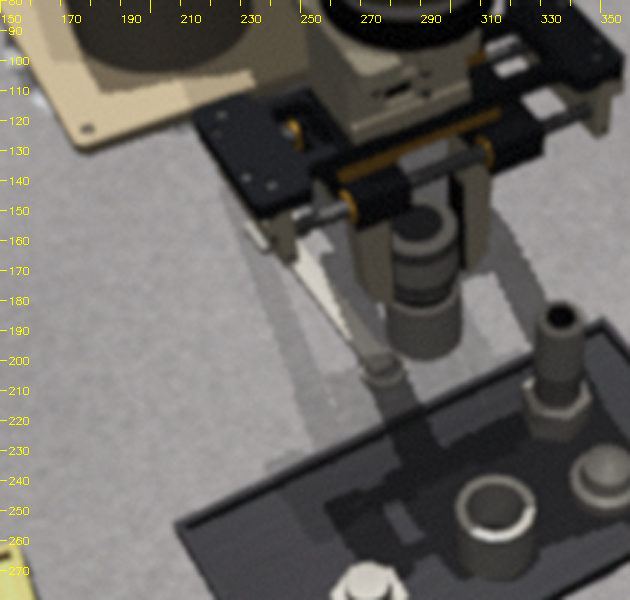

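The coupler is held upright at (290,175). Moving it to the middle of the side tray.

Call:
{"method": "jog_arm", "body": {"targets": [[-0.4, -0.8, -6.2, 2, 0, 0, 0.8], [-0.4, -1.6, -12.4, 4, 0, 0, 0.8], [-0.4, -2.4, -18.6, 6, 0, 0, 0.8], [-0.4, -3.2, -24.9, 7, 0, 0, 0.8], [-0.4, -3.9, -31.1, 7, 0, 0, 0.8]]}}

```text
t: 11.02
tool_pos: [0.5308, -0.3255, 0.1864]
orientation: [-1.139, 1.251, 1.147]
force: [1.5, 0.1, -2.3]
opening: 0.0396
```

```bash
python3 -c "
from h import *
go(.532,-.3255,.063,85)"
```

```text
t 11.03 pos [ 0.5308 -0.3255  0.1864] open 0.0396 F [ 1.5  0.1 -2.3] q6 -2.11
shift [12.34 -0.17 -0.03] turn [-0.1  0.2 -0.2] jawnow 84.9 xaxis [-0.004  0.003 -1.   ]
```

Call:
{"method": "jog_arm", "body": {"targets": [[4, -0.2, 0, 0, 0.2, -0.2, 0.8], [9, -0.2, 0, 0, 0.2, -0.2, 0.8], [12.3, -0.2, 0, 0, 0.2, -0.2, 0.8], [12.3, -0.2, 0, 0, 0.2, -0.2, 0.8], [12.3, -0.2, 0, 0, 0.2, -0.2, 0.8]]}}

```text
t: 11.65
tool_pos: [0.5321, -0.3251, 0.0633]
orientation: [-1.142, 1.252, 1.144]
force: [0.4, 0.6, -2.4]
opening: 0.0397
```

Call:
{"method": "jog_arm", "body": {"targets": [[0, 0, 0, 0, 0, 0, 0.8], [0.6, 0, 0, 0, 0, 0, 0.8], [0.6, 0, 0, 0, 0, 0, 0.8]]}}

```text
t: 12.02
tool_pos: [0.5319, -0.3249, 0.0572]
orientation: [-1.142, 1.252, 1.144]
force: [-0.0, -0.3, -2.6]
opening: 0.0396
```

```bash
python3 -c "
from h import *
go(.532,-.3255,.0533,85)"
```

```text
t 12.03 pos [ 0.5319 -0.3249  0.0572] open 0.0396 F [-0.  -0.3 -2.6] q6 -2.11
shift [ 0.39 -0.01 -0.06] turn [-0.1 -0.  -0.1] jawnow 84.9 xaxis [-0.002 -0.    -1.   ]
```

Call:
{"method": "jog_arm", "body": {"targets": [[0.3, 0, 0, 0, 0, 0, 0.8], [0.35, 0, 0, 0, 0, 0, 0.8], [0.4, 0, 0, 0, 0, 0, 0.8]]}}

```text
t: 12.4
tool_pos: [0.5319, -0.3249, 0.0531]
orientation: [-1.142, 1.252, 1.144]
force: [0.3, -0.0, -3.2]
opening: 0.0395
```

Call:
{"method": "jog_arm", "body": {"targets": [[0.1, 0, 0, 0, 0, 0, 0.8], [0.15, 0, 0, 0, 0, 0, 0.8]]}}

```text
t: 12.65
tool_pos: [0.5324, -0.325, 0.0528]
orientation: [-1.143, 1.251, 1.144]
force: [-2.4, 2.3, 6.7]
opening: 0.0396
```

Contact. Release and rise.

Call:
{"method": "jog_arm", "body": {"targets": [[0, 0, 0, 0, 0, 0, 0.3], [0, 0, 0, 0, 0, 0, 0.2], [0, 0, 0, 0, 0, 0, 0.2], [0, 0, 0, 0, 0, 0, 0.2]]}}

```text
t: 13.15
tool_pos: [0.5323, -0.325, 0.0527]
orientation: [-1.143, 1.251, 1.144]
force: [0.3, 0.4, 0.0]
opening: 0.0725
```

Call:
{"method": "jog_arm", "body": {"targets": [[-3, 0, 0, 0, 0, 0, 0.2], [-8, 0, 0, 0, 0, 0, 0.2], [-13.5, 0, 0, 0, 0, 0, 0.2], [-13.5, 0, 0, 0, 0, 0, 0.2]]}}

```text
t: 13.65
tool_pos: [0.5354, -0.327, 0.1945]
orientation: [-1.151, 1.249, 1.134]
force: [-0.0, 0.0, -0.2]
opening: 0.0748
```

```bash
python3 -c "
from h import *
d=cam('wrist');cv2.imwrite('pics/w6.png',d['frame'][:,:,::-1])
go(.479,.0735,.19,92)"
```

```text
t 13.70 pos [ 0.534  -0.3261  0.191 ] open 0.0744 F [-0.9 -0.2 -0. ] q6 -2.11
shift [-0.07  9.05 39.31] turn [-7.1 -0.2  0.2] jawnow 84.9 xaxis [ 0.004 -0.004 -1.   ]
```

View pics/w6.png

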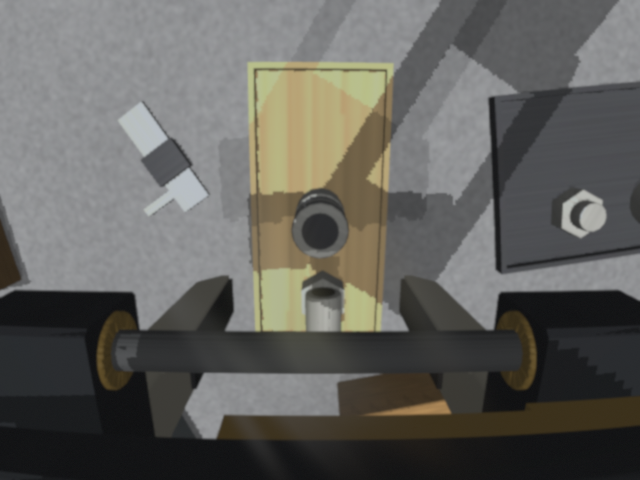

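Coupler (320,230) and tee (322,300) both stand upright on the side tray. Next, the stem.

Call:
{"method": "jog_arm", "body": {"targets": [[0, 1.4, 6.0, -2, 0, 0, 0.25], [0, 2.8, 12.0, -4, 0, 0, 0.35], [0, 4.2, 18.0, -6, 0, 0, 0.35], [0, 5.5, 24.0, -7, 0, 0, 0.35], [0, 6.9, 30.0, -7, 0, 0, 0.35]]}}

```text
t: 14.32
tool_pos: [0.4906, -0.0192, 0.1878]
orientation: [-1.236, 1.195, 1.231]
force: [0.3, 0.9, 0.1]
opening: 0.0604
```

```bash
python3 -c "
from h import *
go(.479,.0735,.19,92)"
```

```text
t 14.32 pos [ 0.4906 -0.0192  0.1878] open 0.0604 F [0.3 0.9 0.1] q6 -1.74
shift [-0.25  0.86  9.3 ] turn [-0.1 -0.2  0.1] jawnow 91.9 xaxis [ 0.001 -0.003 -1.   ]
```

Call:
{"method": "jog_arm", "body": {"targets": [[0, 0.9, 5, 0, 0, 0, 0.35], [0, 0.9, 9.3, 0, 0, 0, 0.35], [0, 0.9, 9.3, 0, 0, 0, 0.35], [4, 0.9, 9.3, 0, 0, 0, 0.35], [7, 0.9, 9.3, 0, 0, 0, 0.35]]}}

```text
t: 14.95
tool_pos: [0.4776, 0.0724, 0.1149]
orientation: [-1.235, 1.197, 1.232]
force: [0.4, 0.9, 0.0]
opening: 0.0604
```

```bash
python3 -c "
from h import *
d=cam('wrist');cv2.imwrite('pics/w7.png',d['frame'][:,:,::-1])
go(.479,.0735,.056,92)"
```

```text
t 15.00 pos [0.4749 0.0721 0.1105] open 0.0607 F [-2.1 -0.6 -2.7] q6 -1.56
shift [ 5.45 -0.45  0.15] turn [-0.2 -0.2 -0.4] jawnow 91.8 xaxis [-0.007 -0.004 -1.   ]
```

View pics/w7.png

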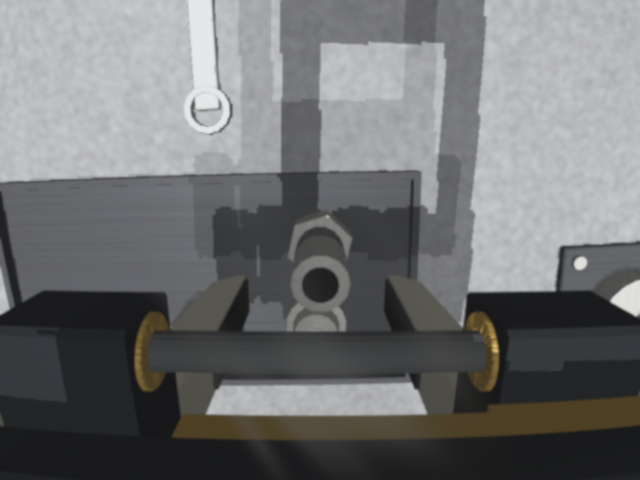

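Call:
{"method": "jog_arm", "body": {"targets": [[2, -0.4, 0.1, 0, 0, -0.4, 0.35], [4.5, -0.4, 0.1, 0, 0, -0.4, 0.35], [5.4, -0.4, 0.1, 0, 0, -0.4, 0.35], [5.4, -0.4, 0.1, 0, 0, -0.4, 0.35], [5.4, -0.4, 0.1, 0, 0, -0.4, 0.35]]}}

```text
t: 15.62
tool_pos: [0.4793, 0.0728, 0.0577]
orientation: [-1.236, 1.196, 1.23]
force: [-0.6, 0.1, -0.6]
opening: 0.0603
```

Call:
{"method": "jog_arm", "body": {"targets": [[0, 0, 0, 0, 0, 0, 0.8], [0, 0, 0, 0, 0, 0, 0.85], [0, 0, 0, 0, 0, 0, 0.85], [0, 0, 0, 0, 0, 0, 0.85], [0, 0, 0, 0, 0, 0, 0.85]]}}

```text
t: 16.25
tool_pos: [0.4795, 0.073, 0.0579]
orientation: [-1.236, 1.196, 1.23]
force: [-1.5, 1.4, 2.4]
opening: 0.0296
```

Call:
{"method": "jog_arm", "body": {"targets": [[-2, 0, 0, 0, 0, 0, 0.9], [-7, 0, 0, 0, 0, 0, 0.9], [-13, 0, 0, 0, 0, 0, 0.9], [-13.4, 0, 0, 0, 0, 0, 0.9], [-13.4, 0, 0, 0, 0, 0, 0.9]]}}

```text
t: 16.88
tool_pos: [0.4791, 0.0734, 0.1912]
orientation: [-1.236, 1.196, 1.23]
force: [-0.7, 0.3, -3.7]
opening: 0.0294
```

```bash
python3 -c "
from h import *
d=cam('scene');crop(d,200,80,210,200,3,'s8.png');go(.452,-.3185,.19,85)"
```

```text
t 16.93 pos [0.4782 0.0734 0.19  ] open 0.0297 F [-0.1 -0.3 -2.2] q6 -1.55
shift [  0.15   3.87 -39.08] turn [ 6.8 -0.2 -0.1] jawnow 91.8 xaxis [-0.001 -0.004 -1.   ]
```

View pics/s8.png

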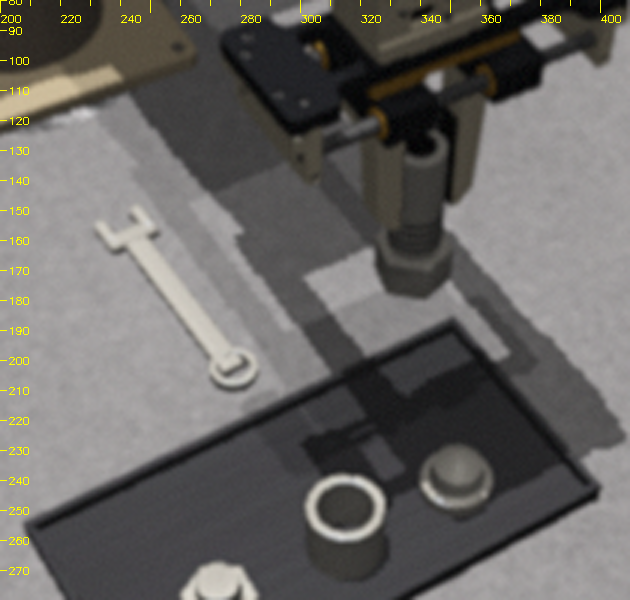

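Stem held upright at (335,150). Moving it to the near end of the side tray.

Call:
{"method": "jog_arm", "body": {"targets": [[-0.5, 0.6, -6.1, 2, 0, 0, 0.9], [-0.5, 1.2, -12.2, 4, 0, 0, 0.9], [-0.5, 1.8, -18.3, 6, 0, 0, 0.9], [-0.5, 2.4, -24.4, 7, 0, 0, 0.9], [-0.5, 3.0, -30.5, 7, 0, 0, 0.9]]}}

```text
t: 17.55
tool_pos: [0.4562, -0.2335, 0.1932]
orientation: [-1.141, 1.255, 1.145]
force: [0.8, -0.6, -3.4]
opening: 0.0296
```

```bash
python3 -c "
from h import *
go(.452,-.3185,.19,85)"
```

```text
t 17.55 pos [ 0.4562 -0.2335  0.1932] open 0.0296 F [ 0.8 -0.6 -3.4] q6 -2.05
shift [ 0.34 -0.35 -8.5 ] turn [-0.2 -0.1 -0.3] jawnow 84.8 xaxis [-0.005 -0.001 -1.   ]
```

Call:
{"method": "jog_arm", "body": {"targets": [[0, -0.3, -5, 0, 0, -0.3, 0.9], [0, -0.3, -8.5, 0, 0, -0.3, 0.9], [3, -0.3, -8.5, 0, 0, -0.3, 0.9], [8, -0.3, -8.5, 0, 0, -0.3, 0.9], [12, -0.3, -8.5, 0, 0, -0.3, 0.9]]}}

```text
t: 18.18
tool_pos: [0.4485, -0.317, 0.0684]
orientation: [-1.139, 1.253, 1.146]
force: [0.7, -0.7, -1.7]
opening: 0.0294
```

Call:
{"method": "jog_arm", "body": {"targets": [[0, 0, 0, 0, 0, 0, 0.9]]}}

```text
t: 18.3
tool_pos: [0.4445, -0.3136, 0.0623]
orientation: [-1.129, 1.254, 1.156]
force: [-0.6, -0.0, -1.4]
opening: 0.0299
```

```bash
python3 -c "
from h import *
go(.452,-.3185,.0575,85)"
```

```text
t 18.30 pos [ 0.4445 -0.3136  0.0623] open 0.0299 F [-0.6 -0.  -1.4] q6 -2.19
shift [ 0.46 -0.8  -0.43] turn [-0.2  0.5 -0.8] jawnow 84.8 xaxis [-0.013  0.01  -1.   ]
```

Call:
{"method": "jog_arm", "body": {"targets": [[0, -0.8, -0.4, 0, 0.5, -0.8, 0.9], [0, -0.8, -0.4, 0, 0.5, -0.8, 0.9], [0, -0.8, -0.4, 0, 0.5, -0.8, 0.9], [0, -0.8, -0.4, 0, 0.5, -0.8, 0.9]]}}

```text
t: 18.8
tool_pos: [0.4527, -0.3188, 0.0633]
orientation: [-1.144, 1.251, 1.14]
force: [0.3, -0.3, -2.5]
opening: 0.0299
```

```bash
python3 -c "
from h import *
go(.452,-.3185,.0570,85)"
```

```text
t 18.80 pos [ 0.4527 -0.3188  0.0633] open 0.0299 F [ 0.3 -0.3 -2.5] q6 -2.19
shift [0.63 0.08 0.02] turn [-0.2 -0.1  0.1] jawnow 84.8 xaxis [ 0.002 -0.002 -1.   ]
```

Call:
{"method": "jog_arm", "body": {"targets": [[0.3, 0, 0, 0, 0, 0, 0.9], [0.55, 0, 0, 0, 0, 0, 0.9], [0.6, 0, 0, 0, 0, 0, 0.9], [0.6, 0, 0, 0, 0, 0, 0.9]]}}

```text
t: 19.3
tool_pos: [0.453, -0.319, 0.0579]
orientation: [-1.144, 1.251, 1.139]
force: [-1.6, 0.4, 5.4]
opening: 0.0295
```

Contact at the expected height. Release and rise, then take a look.

Call:
{"method": "jog_arm", "body": {"targets": [[0, 0, 0, 0, 0, 0, 0.35], [0, 0, 0, 0, 0, 0, 0.35], [0, 0, 0, 0, 0, 0, 0.35], [0, 0, 0, 0, 0, 0, 0.35]]}}

```text
t: 19.8
tool_pos: [0.4529, -0.319, 0.0577]
orientation: [-1.144, 1.251, 1.139]
force: [-0.8, -0.4, -0.6]
opening: 0.0598
```

Call:
{"method": "jog_arm", "body": {"targets": [[-3, 0, 0, 0, 0, 0, 0.35], [-8, 0, 0, 0, 0, 0, 0.35], [-13, 0, 0, 0, 0, 0, 0.35], [-13, 0, 0, 0, 0, 0, 0.3]]}}

```text
t: 20.3
tool_pos: [0.4551, -0.3208, 0.1934]
orientation: [-1.152, 1.25, 1.131]
force: [0.5, 0.1, 0.8]
opening: 0.0641
```

```bash
python3 -c "
from h import *
d=cam('scene');crop(d,50,120,350,300,2,'s9.png')
d=cam('top');crop(d,240,160,250,140,3,'t9.png')
go(.5474,-.008,.19,92)"
```

```text
t 20.40 pos [ 0.4529 -0.3189  0.1881] open 0.0650 F [ 0.6  0.6 -0.9] q6 -2.19
shift [-0.25 -6.58 31.82] turn [-7.2 -0.2  0.2] jawnow 84.8 xaxis [ 0.003 -0.003 -1.   ]
```

View pics/s9.png

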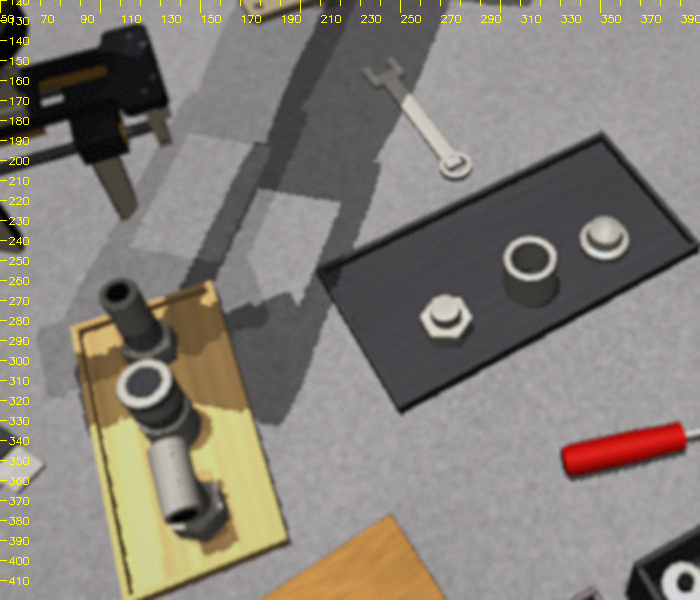

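View pics/t9.png

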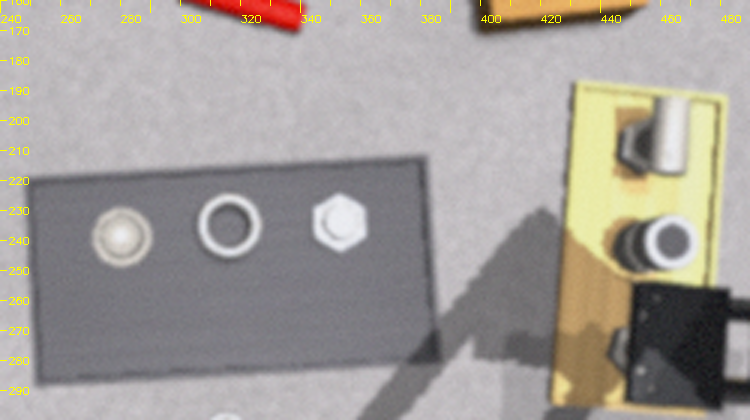

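All three stand upright on the side tray, at (155,310), (170,400) and (190,490) in the scene crop. The low fittings are undisturbed. Now the ferrule.

Call:
{"method": "jog_arm", "body": {"targets": [[-0.2, -1.2, 6.0, -2, 0, 0, 0.25], [-0.2, -2.4, 12.0, -4, 0, 0, 0.25], [-0.2, -3.6, 18.0, -6, 0, 0, 0.25], [-0.2, -4.8, 24.0, -7, 0, 0, 0.25], [-0.2, -6.0, 29.9, -7, 0, 0, 0.25]]}}

```text
t: 21.02
tool_pos: [0.5389, -0.0245, 0.1872]
orientation: [-1.234, 1.196, 1.231]
force: [0.8, -0.5, 0.6]
opening: 0.0698
```

```bash
python3 -c "
from h import *
d=cam('scene');crop(d,400,140,120,90,6,'s10.png')
d=cam('top');crop(d,140,200,80,80,7,'t10.png')
go(.5474,-.008,.07,92)"
```

```text
t 21.12 pos [ 0.5394 -0.021   0.1871] open 0.0699 F [-0.3 -0.1  0.5] q6 -1.74
shift [11.7  -0.85  1.27] turn [ 0.1 -0.  -0. ] jawnow 92.1 xaxis [-0. -0. -1.]
```

View pics/s10.png

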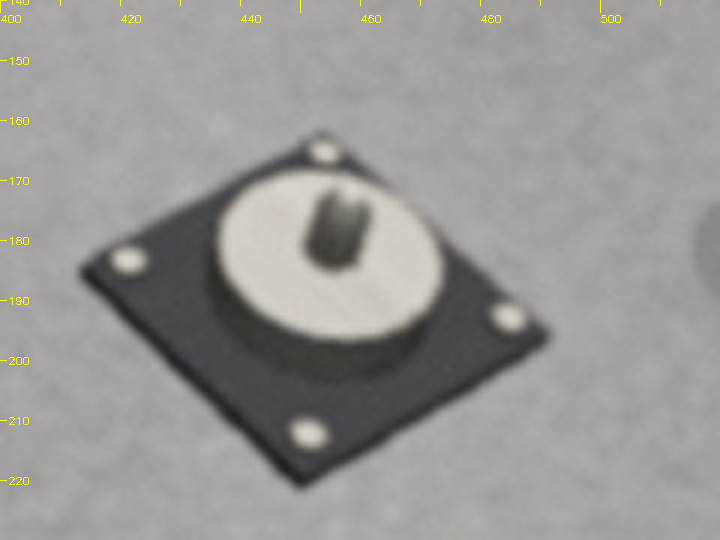

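View pics/t10.png

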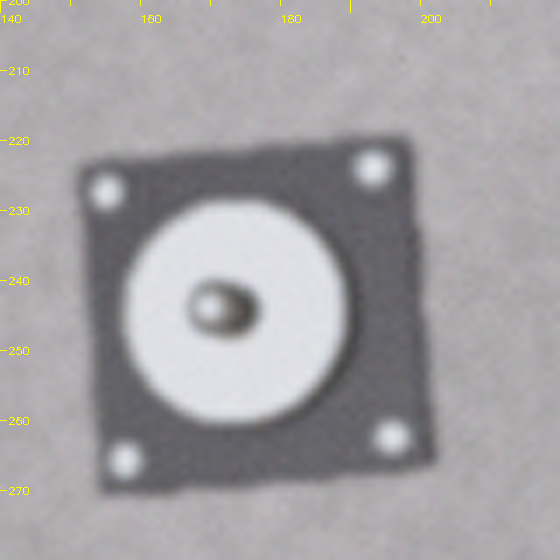

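Call:
{"method": "jog_arm", "body": {"targets": [[0, -0.8, 1.3, 0, 0, 0, 0.25], [4, -0.8, 1.3, 0, 0, 0, 0.25], [9, -0.8, 1.3, 0, 0, 0, 0.25], [11.7, -0.8, 1.3, 0, 0, 0, 0.25], [11.7, -0.8, 1.3, 0, 0, 0, 0.25]]}}

```text
t: 21.75
tool_pos: [0.5438, -0.0082, 0.0663]
orientation: [-1.231, 1.197, 1.241]
force: [0.3, 0.1, 0.7]
opening: 0.0695
```

```bash
sed -i '/^for n,t,s,z in/,$d' m.py; python3 - <<'E'
from m import *
P=c(140,200,7)(235,311);Q=c(400,140,6)(331,255)
print(atz(dt,*P,.03).round(4),atz(ds,*Q,.03).round(4),tri(P,Q))
d=cam('wrist');cv2.imwrite('pics/w11.png',d['frame'][:,:,::-1])
go(.5474,-.008,.017,92)
E
```

```text
[0.5287 0.3141 0.03  ] [0.529  0.3131 0.03  ] (array([0.52854595, 0.31410262, 0.02906453]), np.float64(0.0006675994468129581))
t 21.90 pos [ 0.5478 -0.0083  0.0714] open 0.0700 F [-0.4 -0.2  0. ] q6 -1.72
shift [5.44 0.05 0.03] turn [ 0.1 -0.   0.1] jawnow 92.1 xaxis [ 0.001 -0.    -1.   ]
```

View pics/w11.png

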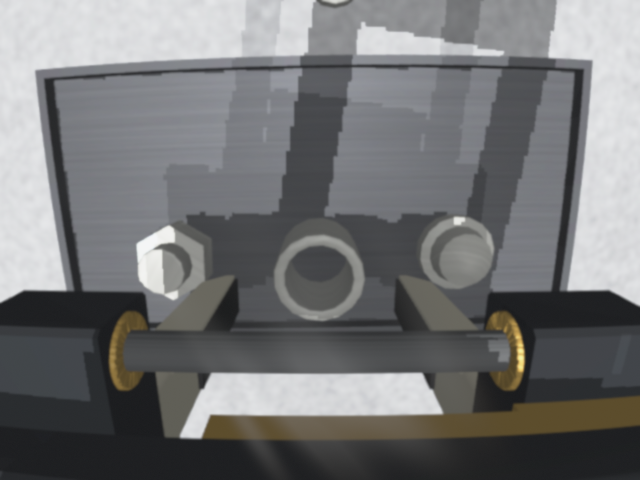

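The ferrule (319,278) is centred between the fingers and the neighbours are clear. Descending.

Call:
{"method": "jog_arm", "body": {"targets": [[2, 0, 0, 0, 0, 0, 0.3], [4, 0, 0, 0, 0, 0, 0.3], [5.4, 0, 0, 0, 0, 0, 0.3], [5.4, 0, 0, 0, 0, 0, 0.3], [5.4, 0, 0, 0, 0, 0, 0.3]]}}

```text
t: 22.52
tool_pos: [0.5484, -0.0084, 0.0179]
orientation: [-1.237, 1.191, 1.234]
force: [0.1, -0.7, -0.3]
opening: 0.0649
```

Call:
{"method": "jog_arm", "body": {"targets": [[0, 0, 0, 0, 0, 0, 0.6], [0, 0, 0, 0, 0, 0, 0.65], [0, 0, 0, 0, 0, 0, 0.65], [0, 0, 0, 0, 0, 0, 0.65], [0, 0, 0, 0, 0, 0, 0.65]]}}

```text
t: 23.15
tool_pos: [0.5489, -0.0082, 0.0185]
orientation: [-1.237, 1.19, 1.233]
force: [-1.4, 0.9, 6.0]
opening: 0.0445
```

Call:
{"method": "jog_arm", "body": {"targets": [[-2, 0, 0, 0, 0, 0, 0.65], [-6, 0, 0, 0, 0, 0, 0.65], [-11, 0, 0, 0, 0, 0, 0.65], [-11, 0, 0, 0, 0, 0, 0.65], [-11, 0, 0, 0, 0, 0, 0.65]]}}

```text
t: 23.78
tool_pos: [0.5479, -0.0082, 0.1274]
orientation: [-1.237, 1.191, 1.234]
force: [-0.6, 0.1, -2.9]
opening: 0.0446
```

```bash
python3 -c "
from h import *
d=cam('scene');crop(d,200,80,210,200,3,'s12.png');go(.5286,.314,.13,92)"
```

```text
t 23.82 pos [ 0.5472 -0.0081  0.1265] open 0.0445 F [-0.6  0.4 -3.1] q6 -1.72
shift [-0.36  0.7  32.26] turn [ 0.1 -0.  -0. ] jawnow 92.1 xaxis [-0. -0. -1.]
```

View pics/s12.png

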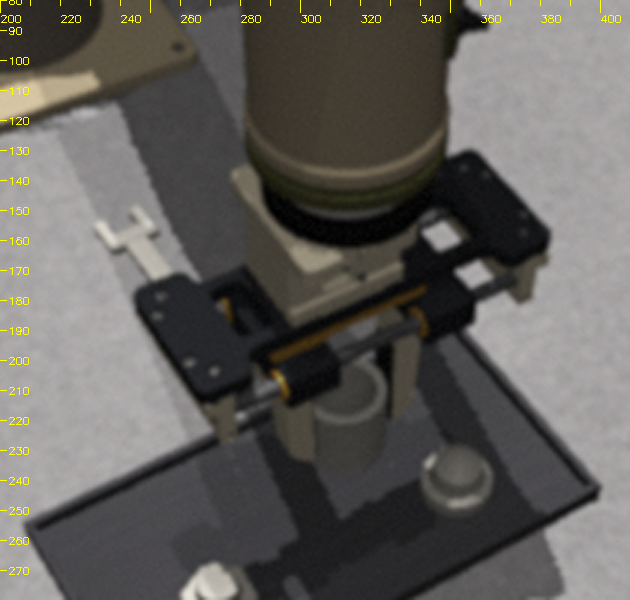

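Call:
{"method": "jog_arm", "body": {"targets": [[-0.5, 0.1, 6.2, 0, 0, 0, 0.65], [-0.5, 0.2, 12.4, 0, 0, 0, 0.65], [-0.5, 0.3, 18.6, 0, 0, 0, 0.65], [-0.5, 0.5, 24.8, 0, 0, 0, 0.65], [-0.5, 0.6, 31.0, 0, 0, 0, 0.65]]}}

```text
t: 24.45
tool_pos: [0.5283, 0.3027, 0.1288]
orientation: [-1.235, 1.196, 1.237]
force: [1.6, 0.8, -2.0]
opening: 0.0447
```

```bash
python3 -c "
from h import *
go(.5298,.314,.08,92)"
```

```text
t 24.45 pos [0.5283 0.3027 0.1288] open 0.0447 F [ 1.6  0.8 -2. ] q6 -1.17
shift [ 4.87 -0.21  1.13] turn [ 0.1 -0.1 -0.2] jawnow 92.1 xaxis [-0.004 -0.002 -1.   ]
```

Call:
{"method": "jog_arm", "body": {"targets": [[0, -0.2, 1.1, 0, 0, -0.2, 0.65], [0, -0.2, 1.1, 0, 0, -0.2, 0.65], [3, -0.2, 1.1, 0, 0, -0.2, 0.65], [4.8, -0.2, 1.1, 0, 0, -0.2, 0.65], [4.8, -0.2, 1.1, 0, 0, -0.2, 0.65]]}}

```text
t: 25.08
tool_pos: [0.5282, 0.3114, 0.0781]
orientation: [-1.235, 1.199, 1.236]
force: [0.0, -0.1, -1.9]
opening: 0.045
```

```bash
python3 -c "
from h import *
d=cam('wrist');cv2.imwrite('pics/w13.png',d['frame'][:,:,::-1])
d=cam('scene');crop(d,390,110,120,110,5,'s13.png');go(.5298,.314,.0435,92)"
```

```text
t 25.18 pos [0.53   0.3129 0.081 ] open 0.0448 F [ 0.4 -0.  -1. ] q6 -1.15
shift [3.75 0.02 0.12] turn [-0.  -0.1 -0. ] jawnow 92.0 xaxis [-0.    -0.002 -1.   ]
```

View pics/w13.png

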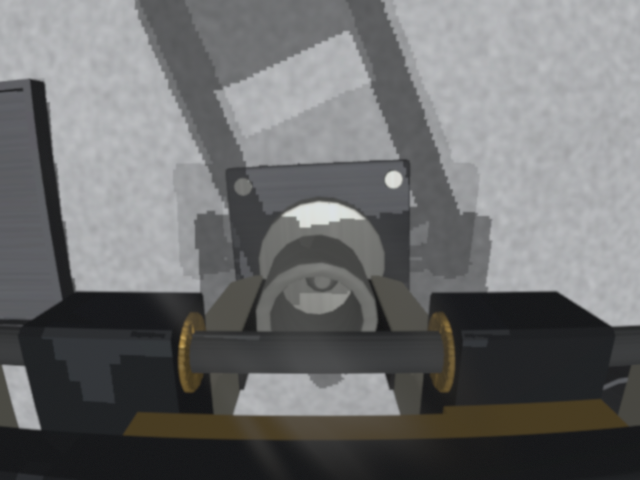

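View pics/s13.png

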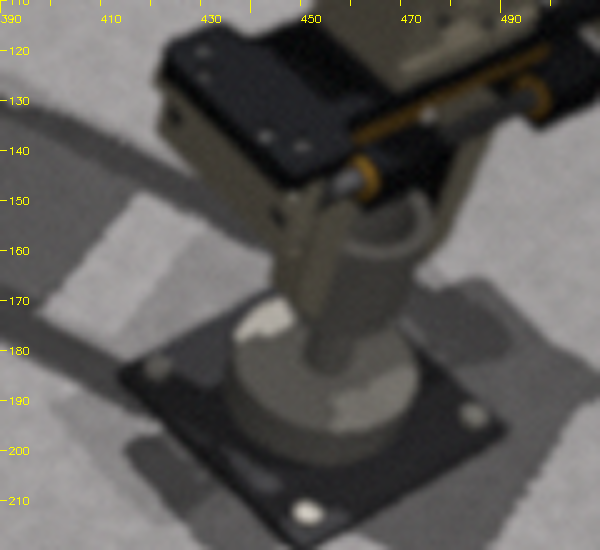

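```bash
python3 -c "
from h import *
d=cam('scene')
for z in (.03,.058,.0675,.1125): print(z,(proj(d,[.5286,.314,z])[0]-[390,110])*5)
d=cam('wrist')
for z in (.03,.058,.0675,.1125): print(z,proj(d,[.5286,.314,z])[0])
go(.5298,.314,.0435,92)"
```

```text
0.03 [325.06453835 358.94804071]
0.058 [342.012278  310.0782822]
0.0675 [347.94987971 292.96270282]
0.1125 [377.46368852 207.93167987]
0.03 [318.2720051  258.67495278]
0.058 [318.47757969 274.42753376]
0.0675 [318.56047985 280.79115519]
0.1125 [319.09128985 321.69384338]
t 25.27 pos [0.5307 0.3137 0.0821] open 0.0448 F [ 0.9 -0.1 -2.6] q6 -1.15
shift [3.86 0.09 0.04] turn [ 0.  -0.1  0.1] jawnow 92.0 xaxis [ 0.002 -0.001 -1.   ]
```

Call:
{"method": "jog_arm", "body": {"targets": [[1, 0.1, 0, 0, 0, 0, 0.65], [2, 0.1, 0, 0, 0, 0, 0.65], [2.5, 0.1, 0, 0, 0, 0, 0.65], [3, 0.1, 0, 0, 0, 0, 0.65], [3.2, 0.1, 0, 0, 0, 0, 0.65]]}}

```text
t: 25.9
tool_pos: [0.5295, 0.3135, 0.0495]
orientation: [-1.237, 1.193, 1.234]
force: [-0.0, -0.8, -2.3]
opening: 0.0449
```

```bash
python3 -c "
from h import *
go(.5298,.314,.0435,92)"
```

```text
t 25.90 pos [0.5295 0.3135 0.0495] open 0.0449 F [-0.  -0.8 -2.3] q6 -1.15
shift [ 0.6  -0.03  0.05] turn [ 0.  -0.1  0.1] jawnow 92.0 xaxis [ 0.001 -0.001 -1.   ]
```

Call:
{"method": "jog_arm", "body": {"targets": [[0.3, 0, 0, 0, 0, 0, 0.65], [0.5, 0, 0, 0, 0, 0, 0.65], [0.55, 0, 0, 0, 0, 0, 0.65], [0.6, 0, 0, 0, 0, 0, 0.65]]}}

```text
t: 26.4
tool_pos: [0.5296, 0.3136, 0.0437]
orientation: [-1.237, 1.192, 1.234]
force: [0.3, 0.0, -1.9]
opening: 0.0444
```

Call:
{"method": "jog_arm", "body": {"targets": [[0.1, 0, 0, 0, 0, 0, 0.65], [0.15, 0, 0, 0, 0, 0, 0.65]]}}

```text
t: 26.65
tool_pos: [0.5297, 0.3136, 0.0435]
orientation: [-1.237, 1.192, 1.234]
force: [-6.1, -3.6, 10.7]
opening: 0.0448
```

Contact at 43.5 mm, as expected for the boss. Release.

Call:
{"method": "jog_arm", "body": {"targets": [[0, 0, 0, 0, 0, 0, 0.4], [0, 0, 0, 0, 0, 0, 0.25], [0, 0, 0, 0, 0, 0, 0.25], [0, 0, 0, 0, 0, 0, 0.25]]}}

```text
t: 27.15
tool_pos: [0.5297, 0.3136, 0.0434]
orientation: [-1.237, 1.192, 1.234]
force: [0.2, -1.0, -0.3]
opening: 0.0696
```

Call:
{"method": "jog_arm", "body": {"targets": [[-2, 0, 0, 0, 0, 0, 0.25], [-6, 0, 0, 0, 0, 0, 0.25], [-12, 0, 0, 0, 0, 0, 0.25], [-15, 0, 0, 0, 0, 0, 0.3]]}}

```text
t: 27.65
tool_pos: [0.5311, 0.3146, 0.1996]
orientation: [-1.238, 1.186, 1.23]
force: [0.4, 1.0, -1.1]
opening: 0.0661
```

Call:
{"method": "jog_arm", "body": {"targets": [[0, 3, -6, 0, 0, 0, 0.3], [0, 6, -12, 0, 0, 0, 0.3], [0, 7, -18, 0, 0, 0, 0.35], [0, 7, -22, 0, 0, 0, 0.35], [0, 7, -22, 0, 0, 0, 0.35]]}}

```text
t: 28.28
tool_pos: [0.4694, 0.0897, 0.2005]
orientation: [-1.236, 1.186, 1.225]
force: [0.3, -0.1, 0.0]
opening: 0.0603
```

```bash
python3 -c "
from h import *
d=cam('scene');crop(d,400,120,120,100,5,'s14.png')
print((proj(d,[[.5286,.314,.03],[.5286,.314,.075]])-[400,120])*5)
d=cam('top');crop(d,140,200,80,80,7,'t14.png');print((proj(d,[[.5286,.314,.03],[.5286,.314,.075]])-[140,200])*7)
go(.4525,-.3188,.19,85)"
```

```text
[[275.06453835 308.94804071]
 [302.70723393 229.2514534 ]]
[[232.37813693 308.28575405]
 [191.69236747 300.89931401]]
t 28.38 pos [0.4694 0.0923 0.2   ] open 0.0603 F [-0.2  0.1 -0.1] q6 -1.52
shift [  0.9    3.1  -41.03] turn [6.9 0.1 0.5] jawnow 91.9 xaxis [ 0.009  0.002 -1.   ]
```

View pics/s14.png

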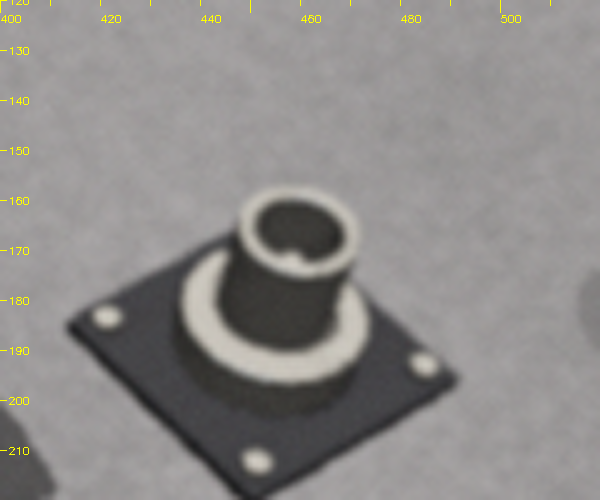

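View pics/t14.png

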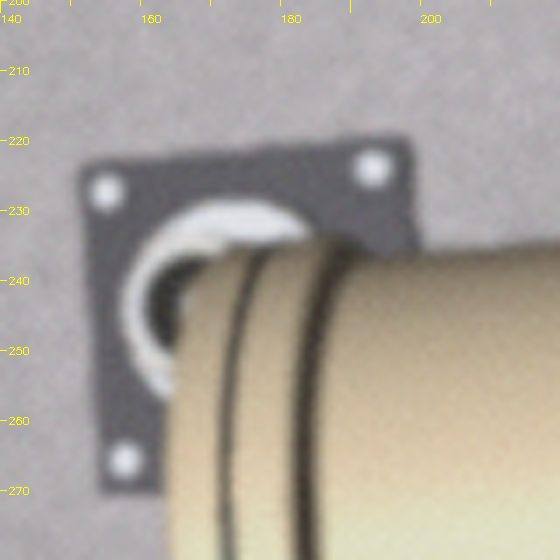

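The ferrule top centre is at (299,231) in the crop, against (303,229) expected, so it sits flat on the boss with the pin inside. Now return the stem.

Call:
{"method": "jog_arm", "body": {"targets": [[0.5, 0.5, -6.2, 2, 0, 0, 0.35], [0.5, 1.0, -12.4, 4, 0, 0.3, 0.35], [0.5, 1.4, -18.6, 6, 0, 0.5, 0.35], [0.5, 1.9, -24.8, 7, 0, 0.5, 0.35], [0.5, 2.4, -31.0, 7, 0, 0.5, 0.35]]}}

```text
t: 29.0
tool_pos: [0.4569, -0.219, 0.195]
orientation: [-1.144, 1.246, 1.145]
force: [1.9, 0.3, 0.2]
opening: 0.0605
```

```bash
python3 -c "
from h import *
go(.453,-.319,.19,85)"
```

```text
t 29.00 pos [ 0.4569 -0.219   0.195 ] open 0.0605 F [1.9 0.3 0.2] q6 -2.04
shift [  0.47  -0.47 -10.  ] turn [0.1 0.2 0.1] jawnow 85.1 xaxis [ 0.002  0.002 -1.   ]
```

Call:
{"method": "jog_arm", "body": {"targets": [[0, -0.5, -6, 0, 0, 0, 0.35], [0, -0.5, -10, 0, 0, 0, 0.35], [0, -0.5, -10, 0, 0, 0, 0.35], [4, -0.5, -10, 0, 0, 0, 0.35], [7.5, -0.5, -10, 0, 0, 0, 0.35]]}}

```text
t: 29.62
tool_pos: [0.4547, -0.317, 0.1192]
orientation: [-1.146, 1.244, 1.146]
force: [0.2, -0.2, 0.3]
opening: 0.0606
```

```bash
python3 -c "
from h import *
d=cam('wrist');cv2.imwrite('pics/w15.png',d['frame'][:,:,::-1])
go(.453,-.319,.0578,85)"
```

```text
t 29.68 pos [ 0.4522 -0.3148  0.1135] open 0.0604 F [-1.4  1.6 -4.2] q6 -2.19
shift [ 5.57 -0.14 -0.45] turn [ 0.2  0.4 -0.2] jawnow 85.2 xaxis [-0.003  0.008 -1.   ]
```

View pics/w15.png

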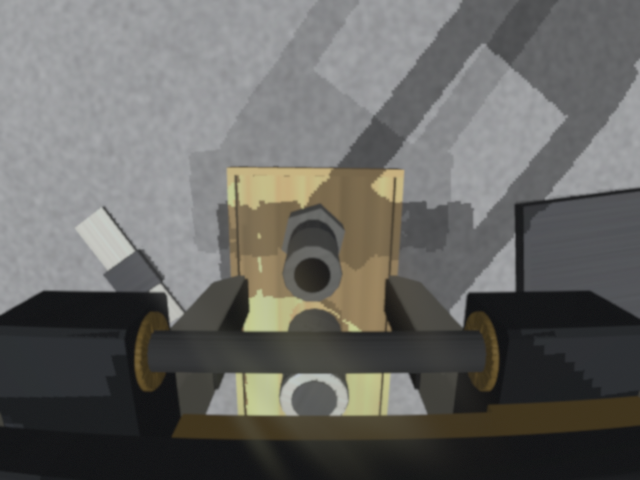

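The stem (312,272) is 5 px left of the finger centre (317), which agrees with the computed -0.4 cm shift.

Call:
{"method": "jog_arm", "body": {"targets": [[1, -0.1, -0.4, 0, 0.4, -0.2, 0.35], [3, -0.1, -0.4, 0, 0.4, -0.2, 0.35], [5, -0.1, -0.4, 0, 0.4, -0.2, 0.35], [5.5, -0.1, -0.4, 0, 0.4, -0.2, 0.35], [5.5, -0.1, -0.4, 0, 0.4, -0.2, 0.35]]}}

```text
t: 30.3
tool_pos: [0.4525, -0.3184, 0.0581]
orientation: [-1.146, 1.248, 1.148]
force: [0.6, 0.0, -0.1]
opening: 0.0604
```

Call:
{"method": "jog_arm", "body": {"targets": [[0, 0, 0, 0, 0, 0, 0.8], [0, 0, 0, 0, 0, 0, 0.85], [0, 0, 0, 0, 0, 0, 0.85], [0, 0, 0, 0, 0, 0, 0.85], [0, 0, 0, 0, 0, 0, 0.85]]}}

```text
t: 30.92
tool_pos: [0.4526, -0.3186, 0.0584]
orientation: [-1.146, 1.248, 1.147]
force: [0.0, 0.3, 2.6]
opening: 0.0293
```

Call:
{"method": "jog_arm", "body": {"targets": [[-2, 0, 0, 0, 0, 0, 0.9], [-7, 0, 0, 0, 0, 0, 0.9], [-13, 0, 0, 0, 0, 0, 0.9], [-13, 0, 0, 0, 0, 0, 0.9], [-13, 0, 0, 0, 0, 0, 0.9]]}}

```text
t: 31.55
tool_pos: [0.4526, -0.3186, 0.1888]
orientation: [-1.146, 1.248, 1.147]
force: [0.0, -0.2, -2.6]
opening: 0.0297
```

```bash
python3 -c "
from h import *
go(.4795,.073,.19,92)"
```

```text
t 31.55 pos [ 0.4526 -0.3186  0.1888] open 0.0297 F [ 0.  -0.2 -2.6] q6 -2.19
shift [-0.11  0.62 39.24] turn [-6.8  0.  -0. ] jawnow 85.2 xaxis [-0.  0. -1.]
```

Call:
{"method": "jog_arm", "body": {"targets": [[-0.3, 0.1, 6.1, -2, 0, 0, 0.9], [-0.3, 0.2, 12.2, -4, 0, 0, 0.9], [-0.3, 0.3, 18.3, -6, 0, 0, 0.9], [-0.3, 0.4, 24.4, -7, 0, 0, 0.9], [-0.3, 0.5, 30.5, -7, 0, 0, 0.9]]}}

```text
t: 32.17
tool_pos: [0.4717, -0.0122, 0.1897]
orientation: [-1.235, 1.193, 1.24]
force: [1.4, 0.3, -2.2]
opening: 0.0298
```

```bash
python3 -c "
from h import *
go(.4796,.073,.19,92)"
```

```text
t 32.17 pos [ 0.4717 -0.0122  0.1897] open 0.0298 F [ 1.4  0.3 -2.2] q6 -1.74
shift [-0.03 -1.11  8.48] turn [ 0.2  0.  -0.2] jawnow 92.2 xaxis [-0.004  0.001 -1.   ]
```

Call:
{"method": "jog_arm", "body": {"targets": [[0, -1.1, 5, 0, 0, -0.2, 0.9], [0, -1.1, 8.5, 0, 0, -0.2, 0.9], [0, -1.1, 8.5, 0, 0, -0.2, 0.9], [5, -1.1, 8.5, 0, 0, -0.2, 0.9], [9, -1.1, 8.5, 0, 0, -0.2, 0.9]]}}

```text
t: 32.8
tool_pos: [0.4778, 0.0723, 0.097]
orientation: [-1.235, 1.193, 1.239]
force: [-0.7, 0.6, -2.2]
opening: 0.0296
```

```bash
python3 -c "
from h import *
cam('top');go(.4796,.073,.0685,92)"
```

```text
t 32.85 pos [0.4739 0.072  0.091 ] open 0.0296 F [-4.5  0.3 -7.5] q6 -1.56
shift [ 2.25 -0.6   0.08] turn [ 0.1  0.  -0.6] jawnow 92.1 xaxis [-0.011 -0.    -1.   ]
```

Call:
{"method": "jog_arm", "body": {"targets": [[1, -0.6, 0.1, 0, 0, -0.6, 0.9], [2.2, -0.6, 0.1, 0, 0, -0.6, 0.9], [2.2, -0.6, 0.1, 0, 0, -0.6, 0.9], [2.2, -0.6, 0.1, 0, 0, -0.6, 0.9], [2.2, -0.6, 0.1, 0, 0, -0.6, 0.9]]}}

```text
t: 33.48
tool_pos: [0.4804, 0.0732, 0.07]
orientation: [-1.237, 1.191, 1.236]
force: [-1.1, 1.0, -2.8]
opening: 0.0298
```

```bash
python3 -c "
from h import *
go(.4796,.073,.058,92)"
```

```text
t 33.48 pos [0.4804 0.0732 0.07  ] open 0.0298 F [-1.1  1.  -2.8] q6 -1.56
shift [ 1.2   0.08 -0.02] turn [0.1 0.  0. ] jawnow 92.1 xaxis [ 0.001  0.    -1.   ]
```

Call:
{"method": "jog_arm", "body": {"targets": [[0.5, 0.1, 0, 0, 0, 0, 0.9], [0.9, 0.1, 0, 0, 0, 0, 0.9], [1.1, 0.1, 0, 0, 0, 0, 0.9], [1.2, 0.1, 0, 0, 0, 0, 0.9], [1.25, 0.1, 0, 0, 0, 0, 0.9]]}}

```text
t: 34.1
tool_pos: [0.4794, 0.0732, 0.0584]
orientation: [-1.237, 1.191, 1.236]
force: [-6.0, -0.2, 11.6]
opening: 0.0296
```

Contact. Release, rise, and go for the coupler.

Call:
{"method": "jog_arm", "body": {"targets": [[0, 0, 0, 0, 0, 0, 0.35], [0, 0, 0, 0, 0, 0, 0.35], [0, 0, 0, 0, 0, 0, 0.35], [0, 0, 0, 0, 0, 0, 0.35]]}}

```text
t: 34.6
tool_pos: [0.4794, 0.0732, 0.0583]
orientation: [-1.237, 1.191, 1.236]
force: [0.5, -0.3, 0.6]
opening: 0.0597
```

Call:
{"method": "jog_arm", "body": {"targets": [[-3, 0, 0, 0, 0, 0, 0.35], [-8, 0, 0, 0, 0, 0, 0.35], [-13, 0, 0, 0, 0, 0, 0.35], [-13, 0, 0, 0, 0, 0, 0.3]]}}

```text
t: 35.1
tool_pos: [0.4824, 0.0733, 0.1935]
orientation: [-1.241, 1.184, 1.23]
force: [0.9, -0.1, 0.2]
opening: 0.0643
```

```bash
python3 -c "
from h import *
d=cam('scene');crop(d,200,120,210,180,3,'s16.png');go(.532,-.325,.19,85)"
```

```text
t 35.15 pos [0.4809 0.0732 0.1906] open 0.0647 F [-0.5  0.1 -1. ] q6 -1.56
shift [  0.06  -3.63 -39.99] turn [7.1 0.  0.3] jawnow 92.1 xaxis [ 0.005  0.001 -1.   ]
```

View pics/s16.png

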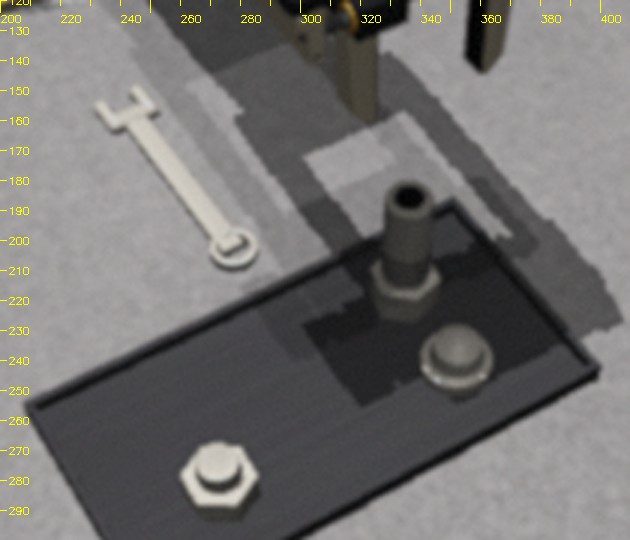

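The stem top is at (336.2,185.8), originally (336.3,186.3), so it is back on its spot. Coupler next.

Call:
{"method": "jog_arm", "body": {"targets": [[0, -0.5, -6.2, 2, 0, 0, 0.25], [0, -1.1, -12.4, 4, 0, 0.3, 0.2], [0, -1.6, -18.6, 6, 0, 0.3, 0.2], [0, -2.2, -24.8, 7, 0, 0.3, 0.2], [0, -2.8, -31.0, 7, 0, 0.3, 0.2]]}}

```text
t: 35.78
tool_pos: [0.5195, -0.2371, 0.1885]
orientation: [-1.143, 1.249, 1.149]
force: [0.8, 0.9, -0.8]
opening: 0.0745
```

```bash
python3 -c "
from h import *
go(.532,-.325,.19,85)"
```

```text
t 35.77 pos [ 0.5195 -0.2371  0.1885] open 0.0745 F [ 0.8  0.9 -0.8] q6 -2.00
shift [-0.17 -2.   -8.65] turn [ 0.1  0.1 -0.1] jawnow 85.1 xaxis [-0.002  0.002 -1.   ]
```

Call:
{"method": "jog_arm", "body": {"targets": [[0, -1.2, -5, 0, 0, 0, 0.2], [0, -2, -8.6, 0, 0, 0, 0.2], [0, -2, -8.6, 0, 0, 0, 0.2], [4, -2, -8.6, 0, 0, 0, 0.2], [7, -2, -8.6, 0, 0, 0, 0.2]]}}

```text
t: 36.4
tool_pos: [0.531, -0.3225, 0.1154]
orientation: [-1.141, 1.249, 1.152]
force: [0.3, -1.1, 0.7]
opening: 0.0746
```

```bash
python3 -c "
from h import *
d=cam('wrist');cv2.imwrite('pics/w17.png',d['frame'][:,:,::-1])
go(.5322,-.325,.0532,85)"
```

```text
t 36.45 pos [ 0.5288 -0.3209  0.1105] open 0.0744 F [-2.   0.5 -4.3] q6 -2.11
shift [ 5.72 -0.43 -0.42] turn [ 0.1  0.4 -0.6] jawnow 85.1 xaxis [-0.01   0.008 -1.   ]
```

View pics/w17.png

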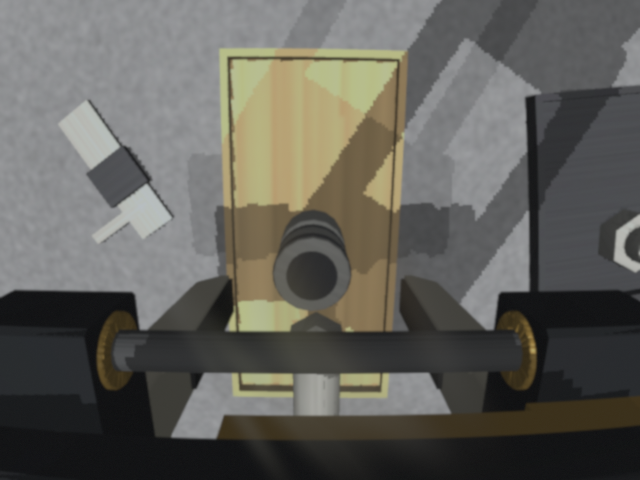

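Coupler at (312,272), again about 4 mm left of the fingers as computed.

Call:
{"method": "jog_arm", "body": {"targets": [[1, -0.4, -0.4, 0, 0.4, -0.6, 0.2], [3, -0.4, -0.4, 0, 0.4, -0.6, 0.2], [5, -0.4, -0.4, 0, 0.4, -0.6, 0.2], [5.7, -0.4, -0.4, 0, 0.4, -0.6, 0.2], [5.7, -0.4, -0.4, 0, 0.4, -0.6, 0.2]]}}

```text
t: 37.08
tool_pos: [0.5316, -0.3245, 0.0528]
orientation: [-1.146, 1.248, 1.147]
force: [0.7, 1.1, 0.6]
opening: 0.0743
```

Call:
{"method": "jog_arm", "body": {"targets": [[0, 0, 0, 0, 0, 0, 0.75], [0, 0, 0, 0, 0, 0, 0.75], [0, 0, 0, 0, 0, 0, 0.75], [0, 0, 0, 0, 0, 0, 0.75], [0, 0, 0, 0, 0, 0, 0.75]]}}

```text
t: 37.7
tool_pos: [0.5317, -0.3246, 0.0531]
orientation: [-1.146, 1.248, 1.147]
force: [0.5, 0.5, 0.7]
opening: 0.0399
```

Call:
{"method": "jog_arm", "body": {"targets": [[-2, 0, 0, 0, 0, 0, 0.8], [-7, 0, 0, 0, 0, 0, 0.8], [-13, 0, 0, 0, 0, 0, 0.8], [-13.6, 0, 0, 0, 0, 0, 0.8], [-13.6, 0, 0, 0, 0, 0, 0.8]]}}

```text
t: 38.33
tool_pos: [0.532, -0.3248, 0.1899]
orientation: [-1.147, 1.248, 1.146]
force: [-0.2, -0.3, -3.4]
opening: 0.0394
```

```bash
python3 -c "
from h import *
go(.4844,-.0159,.19,92)"
```

```text
t 38.33 pos [ 0.532  -0.3248  0.1899] open 0.0394 F [-0.2 -0.3 -3.4] q6 -2.12
shift [-2.000e-02  7.350e+00  3.038e+01] turn [-6.9 -0.   0. ] jawnow 85.1 xaxis [ 0.001 -0.    -1.   ]
```

Call:
{"method": "jog_arm", "body": {"targets": [[-0.2, 1.5, 6.1, -2, 0, 0, 0.8], [-0.2, 3.0, 12.2, -4, 0, 0, 0.8], [-0.2, 4.4, 18.3, -6, 0, 0, 0.8], [-0.2, 5.9, 24.4, -7, 0, 0, 0.8], [-0.2, 7.3, 30.4, -7, 0, 0, 0.8]]}}

```text
t: 38.95
tool_pos: [0.4827, -0.0138, 0.1891]
orientation: [-1.234, 1.194, 1.239]
force: [1.1, -0.3, -2.1]
opening: 0.0397
```

```bash
python3 -c "
from h import *
cam('top');go(.4844,-.0159,.065,92)"
```

```text
t 39.00 pos [ 0.4815 -0.0067  0.189 ] open 0.0398 F [ 1.4  6.5 -3.3] q6 -1.74
shift [12.4  -0.31 -1.  ] turn [ 0.3  0.3 -0.3] jawnow 92.3 xaxis [-0.005  0.005 -1.   ]
```

Call:
{"method": "jog_arm", "body": {"targets": [[0, -0.3, -1, 0, 0.2, -0.3, 0.8], [4, -0.3, -1, 0, 0.2, -0.3, 0.8], [9, -0.3, -1, 0, 0.2, -0.3, 0.8], [12.3, -0.3, -1, 0, 0.2, -0.3, 0.8], [12.3, -0.3, -1, 0, 0.2, -0.3, 0.8]]}}

```text
t: 39.62
tool_pos: [0.4803, -0.0168, 0.0615]
orientation: [-1.232, 1.194, 1.246]
force: [0.5, -0.2, -2.7]
opening: 0.0395
```

```bash
python3 -c "
from h import *
cam('top');go(.4844,-.0159,.0540,92)"
```

```text
t 39.67 pos [ 0.4824 -0.0169  0.0641] open 0.0393 F [ 0.8  1.5 -2.3] q6 -1.75
shift [ 1.01 -0.2   0.09] turn [ 0.3  0.2 -0.2] jawnow 92.3 xaxis [-0.004  0.002 -1.   ]
```

Call:
{"method": "jog_arm", "body": {"targets": [[0.3, -0.2, 0.1, 0, 0.2, -0.2, 0.8], [0.6, -0.2, 0.1, 0, 0.2, -0.2, 0.8], [0.8, -0.2, 0.1, 0, 0.2, -0.2, 0.8], [0.9, -0.2, 0.1, 0, 0.2, -0.2, 0.8], [0.9, -0.2, 0.1, 0, 0.2, -0.2, 0.8]]}}

```text
t: 40.3
tool_pos: [0.4844, -0.0157, 0.0552]
orientation: [-1.239, 1.191, 1.238]
force: [-0.8, -0.1, -2.3]
opening: 0.0395
```

```bash
python3 -c "
from h import *
cam('top');go(.4844,-.0159,.0532,92)"
```

```text
t 40.35 pos [ 0.4844 -0.0157  0.0552] open 0.0395 F [ 0.1  0.2 -2.5] q6 -1.75
shift [ 0.2   0.   -0.02] turn [ 0.3 -0.1 -0. ] jawnow 92.3 xaxis [-0.001 -0.001 -1.   ]
```

Call:
{"method": "jog_arm", "body": {"targets": [[0.15, 0, 0, 0, 0, 0, 0.8], [0.2, 0, 0, 0, 0, 0, 0.8], [0.2, 0, 0, 0, 0, 0, 0.8]]}}

```text
t: 40.72
tool_pos: [0.4844, -0.0157, 0.0532]
orientation: [-1.239, 1.191, 1.238]
force: [-0.3, 0.6, -2.6]
opening: 0.0398
```

Call:
{"method": "jog_arm", "body": {"targets": [[0.1, 0, 0, 0, 0, 0, 0.8], [0.15, 0, 0, 0, 0, 0, 0.8]]}}

```text
t: 40.98
tool_pos: [0.4848, -0.0157, 0.053]
orientation: [-1.239, 1.191, 1.238]
force: [-7.0, 0.6, 12.9]
opening: 0.0398
```

Call:
{"method": "jog_arm", "body": {"targets": [[0, 0, 0, 0, 0, 0, 0.3], [0, 0, 0, 0, 0, 0, 0.25], [0, 0, 0, 0, 0, 0, 0.25], [0, 0, 0, 0, 0, 0, 0.25]]}}

```text
t: 41.48
tool_pos: [0.4847, -0.0158, 0.0529]
orientation: [-1.239, 1.191, 1.238]
force: [0.2, 0.0, -0.6]
opening: 0.0693
```

Call:
{"method": "jog_arm", "body": {"targets": [[-3, 0, 0, 0, 0, 0, 0.25], [-8, 0, 0, 0, 0, 0, 0.25], [-13.5, 0, 0, 0, 0, 0, 0.25], [-13.5, 0, 0, 0, 0, 0, 0.3]]}}

```text
t: 41.98
tool_pos: [0.488, -0.0161, 0.1935]
orientation: [-1.244, 1.185, 1.23]
force: [-0.2, -0.9, -0.3]
opening: 0.0659
```

```bash
python3 -c "
from h import *
cam('top');go(.612,-.3325,.19,85)"
```

```text
t 42.02 pos [ 0.4865 -0.0159  0.1905] open 0.0656 F [-0.2 -0.4 -1.7] q6 -1.75
shift [  0.16 -11.28 -32.14] turn [ 7.3 -0.1  0.3] jawnow 92.3 xaxis [ 0.005 -0.002 -1.   ]
```

Call:
{"method": "jog_arm", "body": {"targets": [[0, -2.1, -5.8, 2, 0, 0, 0.3], [0, -4.1, -11.7, 4, 0, 0.3, 0.3], [0, -6.1, -17.5, 6, 0, 0.3, 0.3], [0, -8.2, -23.4, 7.3, 0, 0.3, 0.3], [0, -10.2, -29.2, 7.3, 0, 0.3, 0.3]]}}

```text
t: 42.65
tool_pos: [0.5997, -0.305, 0.189]
orientation: [-1.143, 1.252, 1.146]
force: [1.2, 1.2, -0.0]
opening: 0.065
```

```bash
python3 -c "
from h import *
d=cam('scene');crop(d,200,120,210,180,3,'s18.png');go(.6122,-.3326,.110,85)"
```

```text
t 42.70 pos [ 0.5998 -0.3118  0.1862] open 0.0653 F [-3.6 -2.5 -1. ] q6 -2.03
shift [ 7.62 -1.46 -1.94] turn [-0.3 -0.1 -0.3] jawnow 84.7 xaxis [-0.005 -0.002 -1.   ]
```

View pics/s18.png

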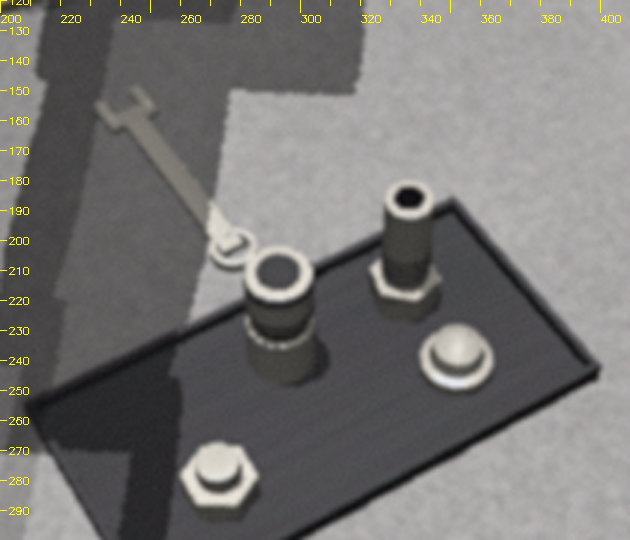

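The coupler top is at (292.7,210.8), originally (292.7,210.3). It is back on its spot. Tee last.

Call:
{"method": "jog_arm", "body": {"targets": [[0, -1.4, -1.9, 0, 0, -0.3, 0.3], [0, -1.4, -1.9, 0, 0, -0.3, 0.3], [4, -1.4, -1.9, 0, 0, -0.3, 0.3], [7.6, -1.4, -1.9, 0, 0, -0.3, 0.3], [7.6, -1.4, -1.9, 0, 0, -0.3, 0.3]]}}

```text
t: 43.32
tool_pos: [0.6086, -0.3294, 0.1051]
orientation: [-1.137, 1.254, 1.148]
force: [-0.7, -0.2, -1.3]
opening: 0.0654
```

```bash
python3 -c "
from h import *
d=cam('wrist');cv2.imwrite('pics/w19.png',d['frame'][:,:,::-1])
go(.6122,-.3326,.0620,85)"
```

```text
t 43.38 pos [ 0.6102 -0.3305  0.1083] open 0.0650 F [-0.2  0.3  0.9] q6 -2.05
shift [ 4.62 -0.24 -0.19] turn [-0.2 -0.  -0.2] jawnow 84.8 xaxis [-0.003  0.    -1.   ]
```

View pics/w19.png

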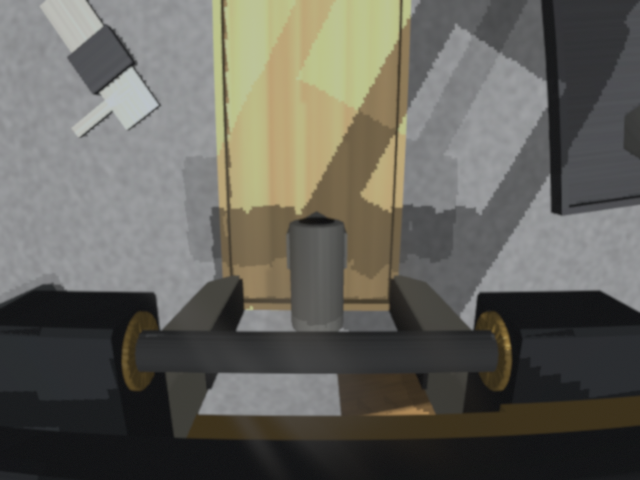

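The bar (317,275) is centred between the fingers. Descending.

Call:
{"method": "jog_arm", "body": {"targets": [[1, -0.2, -0.2, 0, 0, -0.2, 0.3], [3, -0.2, -0.2, 0, 0, -0.2, 0.3], [4.6, -0.2, -0.2, 0, 0, -0.2, 0.3], [4.6, -0.2, -0.2, 0, 0, -0.2, 0.3], [4.6, -0.2, -0.2, 0, 0, -0.2, 0.3]]}}

```text
t: 44.0
tool_pos: [0.6119, -0.3327, 0.0623]
orientation: [-1.142, 1.251, 1.142]
force: [0.5, -0.3, 0.0]
opening: 0.0651
```

Call:
{"method": "jog_arm", "body": {"targets": [[0, 0, 0, 0, 0, 0, 0.8], [0, 0, 0, 0, 0, 0, 0.85], [0, 0, 0, 0, 0, 0, 0.85], [0, 0, 0, 0, 0, 0, 0.85], [0, 0, 0, 0, 0, 0, 0.85]]}}

```text
t: 44.62
tool_pos: [0.612, -0.3325, 0.0625]
orientation: [-1.142, 1.25, 1.142]
force: [0.1, 1.1, 2.2]
opening: 0.0273
```

Call:
{"method": "jog_arm", "body": {"targets": [[-2, 0, 0, 0, 0, 0, 0.9], [-7, 0, 0, 0, 0, 0, 0.9], [-12.8, 0, 0, 0, 0, 0, 0.9], [-12.8, 0, 0, 0, 0, 0, 0.9], [-12.8, 0, 0, 0, 0, 0, 0.9]]}}

```text
t: 45.25
tool_pos: [0.6118, -0.3325, 0.1907]
orientation: [-1.142, 1.251, 1.142]
force: [-0.6, 0.5, -5.4]
opening: 0.0276
```

```bash
python3 -c "
from h import *
go(.4925,-.0989,.19,92)"
```

```text
t 45.25 pos [ 0.6118 -0.3325  0.1907] open 0.0276 F [-0.6  0.5 -5.4] q6 -2.05
shift [ 0.06 14.   22.18] turn [-7.2 -0.   0. ] jawnow 84.8 xaxis [ 0. -0. -1.]
```

Call:
{"method": "jog_arm", "body": {"targets": [[0, 3.3, 5.2, -2, 0, 0, 0.9], [0, 6.5, 10.4, -4, 0, 0, 0.9], [0, 9.8, 15.6, -6, 0, 0, 0.9], [0, 12.5, 20.0, -7.2, 0, 0, 0.9], [0, 14.0, 22.2, -7.2, 0, 0, 0.9]]}}

```text
t: 45.88
tool_pos: [0.4897, -0.096, 0.1879]
orientation: [-1.233, 1.194, 1.24]
force: [0.7, 0.2, -3.5]
opening: 0.0273
```

Call:
{"method": "jog_arm", "body": {"targets": [[0, 0, 0, 0, 0, 0, 0.9]]}}

```text
t: 46.0
tool_pos: [0.4877, -0.0941, 0.1859]
orientation: [-1.232, 1.194, 1.245]
force: [0.3, 0.1, -4.1]
opening: 0.0274
```

```bash
python3 -c "
from h import *
cam('top');go(.4925,-.0989,.0735,92)"
```

```text
t 46.05 pos [ 0.4879 -0.0948  0.1856] open 0.0270 F [ 0.1  0.1 -4.2] q6 -1.90
shift [11.2  -0.54 -0.46] turn [ 0.2  0.2 -0.5] jawnow 92.2 xaxis [-0.008  0.003 -1.   ]
```

Call:
{"method": "jog_arm", "body": {"targets": [[0, -0.5, -0.4, 0, 0.2, -0.5, 0.9], [4, -0.5, -0.4, 0, 0.2, -0.5, 0.9], [9, -0.5, -0.4, 0, 0.2, -0.5, 0.9], [11.2, -0.5, -0.4, 0, 0.2, -0.5, 0.9], [11.2, -0.5, -0.4, 0, 0.2, -0.5, 0.9]]}}

```text
t: 46.68
tool_pos: [0.4902, -0.0987, 0.0707]
orientation: [-1.233, 1.194, 1.24]
force: [-0.5, -0.4, -3.6]
opening: 0.027
```

```bash
python3 -c "
from h import *
cam('top');cam('top');go(.4925,-.0989,.0620,92)"
```

```text
t 46.77 pos [ 0.4927 -0.0992  0.0741] open 0.0273 F [ 0.   0.6 -4. ] q6 -1.91
shift [1.21 0.02 0.03] turn [ 0.1 -0.   0. ] jawnow 92.1 xaxis [ 0.001 -0.001 -1.   ]
```

Call:
{"method": "jog_arm", "body": {"targets": [[0.5, 0, 0, 0, 0, 0, 0.9], [0.9, 0, 0, 0, 0, 0, 0.9], [1.05, 0, 0, 0, 0, 0, 0.9], [1.15, 0, 0, 0, 0, 0, 0.9], [1.2, 0, 0, 0, 0, 0, 0.9]]}}

```text
t: 47.4
tool_pos: [0.4932, -0.0992, 0.0626]
orientation: [-1.238, 1.19, 1.235]
force: [0.5, 0.8, -0.7]
opening: 0.027
```

Call:
{"method": "jog_arm", "body": {"targets": [[0.05, 0, 0, 0, 0, 0, 0.9], [0.1, 0, 0, 0, 0, 0, 0.9]]}}

```text
t: 47.65
tool_pos: [0.494, -0.0992, 0.0624]
orientation: [-1.239, 1.189, 1.234]
force: [0.3, 1.7, 3.3]
opening: 0.0275
```

Call:
{"method": "jog_arm", "body": {"targets": [[0, 0, 0, 0, 0, 0, 0.3], [0, 0, 0, 0, 0, 0, 0.3], [0, 0, 0, 0, 0, 0, 0.3], [0, 0, 0, 0, 0, 0, 0.3]]}}

```text
t: 48.15
tool_pos: [0.4939, -0.0992, 0.0623]
orientation: [-1.239, 1.19, 1.234]
force: [-1.2, -0.4, 0.6]
opening: 0.0619
```

Call:
{"method": "jog_arm", "body": {"targets": [[-3, 0, 0, 0, 0, 0, 0.3], [-8, 0, 0, 0, 0, 0, 0.3], [-14, 0, 0, 0, 0, 0, 0.3], [-16, 0, 0, 0, 0, 0, 0.3]]}}

```text
t: 48.65
tool_pos: [0.4953, -0.0997, 0.227]
orientation: [-1.243, 1.186, 1.228]
force: [0.3, -0.7, 1.2]
opening: 0.0651
```

Call:
{"method": "jog_arm", "body": {"targets": [[0, 0, -6, 0, 0, 0, 0.3], [0, 0, -12, 0, 0, 0, 0.3], [0, 0, -18, 0, 0, 0, 0.3], [0, 0, -18, 0, 0, 0, 0.3], [0, 0, -18, 0, 0, 0, 0.3]]}}

```text
t: 49.28
tool_pos: [0.5015, -0.2792, 0.2264]
orientation: [-1.241, 1.187, 1.229]
force: [-0.1, -0.3, -0.0]
opening: 0.0652
```

```bash
python3 -c "
from h import *
d=cam('top'); crop(d,240,200,160,100,5,'t20.png')
d=cam('scene'); crop(d,200,120,310,200,2,'s20.png'); print(robot.read_state()['dq'].round(3))"
```

```text
[ 0.01  -0.011 -0.002 -0.001 -0.002 -0.002]
```

View pics/t20.png

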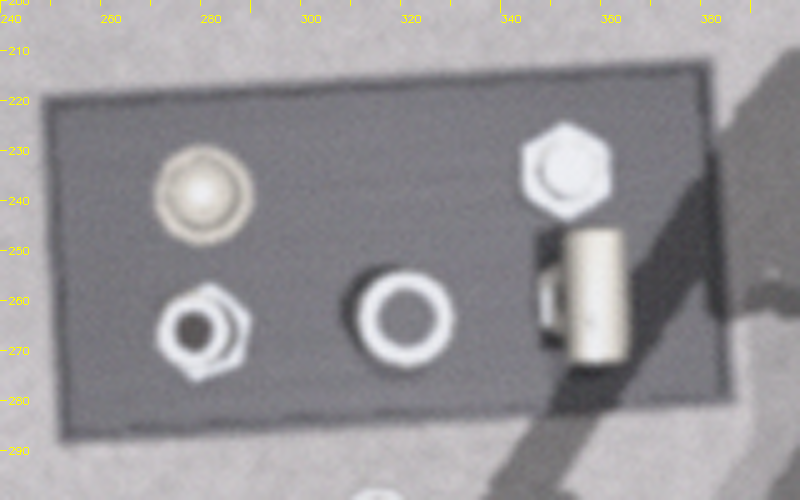

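View pics/s20.png

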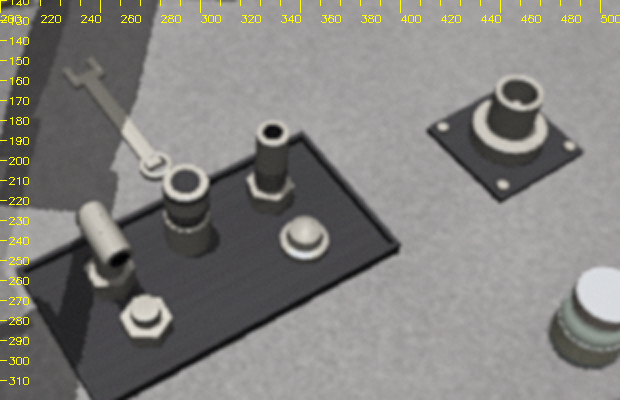

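Every fitting is back within about 4 mm. The tee bar centre went from (358.4,260.6) to (359,258.6), about 4 mm. The cap and plug are unchanged and the ferrule is on the boss. Handing in.

```bash
python3 -c "
from plant import ticket
print(ticket.close_job())"
```

```text
the job is handed in; nothing more can be done
None
```

I moved the tee, coupler and stem upright onto the side tray, then set the ferrule over the stand's pin. After that I put the stem, coupler and tee back on their spots and handed the job in at about 49.5 s. No verdict is reported on hand-in.

**Last checks, from the top and scene pictures:**
- **Stem and coupler:** both upright, within about 1 mm of where they started.
- **Tee:** upright, but about 4 mm further from the robot (+x) than at the start. That is inside the 15 mm limit, so I left it.
- **Hex plug and cap:** no visible movement.
- **Ferrule:** flat on the boss with the pin inside, within about 2 mm of the pin's axis. The arm met the boss at the expected height.
- **Arm:** open, raised and clear, with the tool at (0.50, -0.28, 0.23) and nearly still.

No check failed. The one disagreement was that the arm was often still moving when a call ended, so its reported position was a few millimetres off. I measured again before each grasp and placement.

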